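# Set a probe in a beaker with a folding-crank stand

## Robot

A 7-joint arm with a two-finger parallel gripper is mounted at the origin on a cart in front of the work surface, level with it; the furniture and walls round the work are solid. World frame = base frame: x ahead of the robot, y to its left, z up, the work surface at z = 0. Lengths are in m, angles in rad, forces in N, time in s.
With the tool pointing down it reaches from about 0.35 to 0.9 m from the base axis. Payload 8.1 kg.
Tool frame: the origin (TCP) lies at the very end of the fingers, on their centre line; the grasp point (between the pads) lies 19 mm behind it (grasp_offset is the distance from the TCP to the grasp point, in m); z points along the fingers, y is the line along which they close (so a half turn about z gives the same grasp; the last joint's range is limited). The gripper opens to 92 mm and grips with 3 to 60 N. Pads are 19 mm wide; open, the fingers measure 130 mm over their backs; the gripper's body (75 mm by 190 mm) begins 47 mm behind the grasp point.
Start: joints at [-1.398, 0.434, 0.025, 1.573, -0.012, 1.134, -0.075], TCP at [0.17, 0.601, 0.227] pointing down, gripper open.
Joint ranges: [-2.62, 2.62], [-0.44, 2.09], [-1.27, 1.32], [0.08, 2.57], [-1.32, 4.46], [0.12, 2], [-2.74, 2.74]. Speed limits (rad/s): [2.22, 2.22, 3.01, 3.01, 3.14, 3.14, 3.14].

## Interface

Orientations are given as a rotation vector (axis times angle).
In Python, from cell import observe, get_image, camera_params, sign_off, silhouettes, grasp_offset gives the robot as it stands. The module is installed in compiled form; this text tells all that it offers.
- The arm moves only by the tool jog_arm, never from a script. Its argument "motion" is a list that holds one entry, the list of rows, each a list of 7 numbers: the shift along the tool's x, y, z in m, then the turn, a rotation vector about the tool's x, y, z in rad, then the closure, from -1 (fully open) to 1 (shut), so that 0 is half open. In form: [[[dx, dy, dz, wx, wy, wz, hand], ...]]. A call has 1 to 10 rows; each row is the pose to reach, as a shift and turn from the pose commanded when the call began, along the tool's axes at that moment; what a row does not reach only later rows make up. A row lasts 1/12 s, in which the tool goes at most 41.7 mm and 7.16 degrees, less where a joint would pass 70% of its speed; a pose out of reach is approached as far as the arm can. A call with a gripper value outside its range is refused whole. The fingers move at their own pace and stop on an object; "force" is the grip in N (left out, the last holds). Time passes only in rows, so rows that repeat a pose let the fingers close. It gives the time, the measured TCP pose, the force, the opening and the grip force at its end, in the units of the state.
- observe(): the state, without advancing time (a new reading comes with each control period).
- get_image(name): name is "scene" or "top" or "wrist"; returns the picture (480x640x3 uint8, red, green, blue); there is no depth.
- camera_params(name): a dict with "vertical_fov" (degrees; the focal length in pixels is half the picture's height over the tangent of half this angle, whatever the lens; pixels are square), "cx", "cy" (the principal point, pixels), "T" (4x4, takes a point from camera to world coordinates). Camera axes: x right, y down, z forward; pixel columns grow to the right and rows downward; lengths in m; the calibration is good to about 2 mm. A picture is of the moment at which its call begins: read the wrist's pose just before it. camera_params takes no time and is no camera call; for the wrist camera it gives the pose at the moment of the call.
- sign_off(): hands the job in; it is judged then, once.
Trained networks look in the newest picture that a camera, given by its name, has taken for a name from the list of things; names that differ only in an ending like _2 or _b are one class to them, and where a whole thing is asked for, a point or a joint stands for the part that bears it (a point fixed in the world has none). Each returns a list of dicts, best first, with "p" (0 to 1); they miss things now and then, are a little off and sometimes report something else, mostly with a low value. They report only what shows in the picture. A call takes as long as a camera call. They do not tell look-alikes from the thing itself.
- silhouettes(query, camera): "mask" (480x640 bool, what is visible of it) and "pixel" ([column, row] in pixels, amid what is visible of it).
The state is a dict: "clock": time; "joints": joint angles; "dq": joint speeds; "joint_efforts": joint torques, N m; "position": TCP position; "ee_rot": TCP orientation; "force": force on the tool from outside, world axes, zero at the start; "ft_torque": the same for the moment, N m; "width": opening from 0.0 (shut) to 1.0 (fully open); "gripper_force": force on a finger pad.
Only numpy, scipy, OpenCV 4.12 (cv2) and the standard library are available. Lean on these libraries where they do the work, as an engineer would, in place of code of your own. Each camera call takes 0.05 s, during which the arm holds its last target. There are 200 camera calls.

## Task

Slide the smaller of the two beakers on the bench fully home against the V stop in the foot of the probe stand, standing upright under the probe. Unfold the stand's folding crank handle until it stands straight up before you turn anything, then crank the probe gently down until the collar on it is level with the beaker's rim, and leave the handle upright. Do not knock the probe against the glass and leave the other things on the bench where they are.

Things in the scene. Friction and masses are not known exactly. Their poses are not given: they have to be found in the camera images.
- seat (a point): Bench point (z = 0) under the probe of the fixed stand: a beaker that is home has its axis here. Stand's frame: x from the open mouth of the foot to the column, z up. A beaker is slid in along +x, on the bench itself, between the foot's two legs, against a V stop (two faces at 45 degrees, 26 mm high, corner at x = 40 mm) that centres it.
- foot_mouth (a point): Middle of the open mouth of the U foot, on the bench, 72 mm in front of the seat; same axes as the seat. The two legs are 16 mm high, 20 mm wide, their inner faces 34 mm either side of the centre line; they run from here back to a rear block (27 mm high, 108 mm wide, from 47 to 137 mm behind the seat).
- head_top (a point): Top of the stand's head plate (52 mm along x by 100 mm), on the screw axis, 229 mm above the bench, 85 mm behind the seat; same axes as the seat. Below it: two rods, the screw and a carriage (92 mm wide). An arm 27 mm wide (a clamp knob reaches 29 mm to -y) comes forward from the carriage and ends 14 mm in front of the seat; it carries the probe.
- disc_axis (a point): Point on the vertical axis of the crank disc on top of the stand, 258 mm above the bench, level with the handle's hinge pin. The disc is 76 mm across, its top 247 mm above the bench. This frame turns with it: +x points to the forked ear that carries the folding handle (pin at x = 46 mm; ear ends at x = 54 mm, 264 mm above the bench, and is 24 mm wide).
- crank_disc (a joint): Angle of the crank disc (rad): + is clockwise seen from above and lowers the probe 40 mm a turn (6.37 mm a rad); anticlockwise raises it. Starts from -3 to 3, may go from -3.4 to 14.8. Friction (0.08 N m) holds it where it is left.
- crank_handle (a joint): Angle of the folding handle (rad): 0 is folded flat over the disc, grip pointing inward across the axis; 1.57 is upright, its stop at 1.60. The hinge is stiff (0.10 N m): the handle stays at any angle, held by friction alone. Pushed up by its end when low, the grip can bind by rubbing on a finger that moves only sideways; follow its arc (up and outward).
- thumb_tab (a point): Top of the handle's ribbed steel thumb tab, 11 mm wide, that sticks out past the hinge pin, opposite to the grip: 18 mm from the pin; the tab ends 22 mm from it. Folded, it lies 64 mm from the disc axis, 262 mm above the bench, clear of the ear with nothing near below; pressing it straight down (about 7 N) tips the grip up, some 0.7 rad for 12 mm.
- grip_middle (a point): Centre of the black grip, on its axis, 32 mm from the hinge pin. Round, 15 mm thick, from 9 to 55 mm from the pin, spins freely on its stem. Folded, it lies 258 mm above the bench, 3.5 mm clear of the disc, its free end 9 mm past the disc axis; upright, it stands 46 mm from the disc axis, its end 313 mm above the bench.
- collar (a point): Middle of the collar on the probe, a black flange 22 mm across, 5 mm thick, 16 mm below the arm. The probe is an upright steel rod 11 mm thick; its tip is 58.5 mm below this point. It moves only up and down, with the crank. It starts 139 to 178 mm above the bench, its tip clear above a small beaker's rim; set, it is level with that rim, 72 mm above the bench.
- carriage: The sliding carriage with its arm and the probe, in one. Its origin is not on the part (it lies on the axis of the probe, 100 mm below the probe's tip): use collar.
- small_middle (a point): Centre of the smaller glass beaker, on its axis, half-way up (36 mm above its underside). 56 mm across outside, 72 mm high, open on top, walls 2 mm, 54 g or a little more. It starts on the bench beside the stand, on one side of it; the larger beaker stands on the other side.
- beaker_small: The same smaller beaker; origin at the centre of its underside, z up.
- large_middle (a point): Centre of the larger glass beaker (66 mm across, 88 mm high), half-way up; a bystander, to be left alone.
- jar_middle (a point): Centre of a specimen jar (49 mm across, 68 mm high), half-way up; stands on one side of the mouth of the stand; a bystander, to be left alone.
- dropper_middle (a point): Centre of a dropper bottle (33 mm across, 104 mm high), half-way up; stands on the other side of the mouth; a bystander, to be left alone.
There are look-alikes about, which are no part of the job. What is shaped like the beaker_small but brown or pink is not meant.

How it is judged:
On the way, in this order (a step that is already met when the one before it is completed fails the run):
1. the crank handle is unfolded upright while the probe has not yet been cranked down (value of joint crank_handle above 1.35 rad and distance of collar from where it was at the start of the episode below 0.015 m), for 0.2 s.
2. the small beaker is home in the V stop and the probe has been lowered into it, the handle still upright (horizontal distance between small_middle and seat below 0.007 m and height (world z) of collar below 0.09 m and value of joint crank_handle above 1.2 rad), for 0.2 s.
At the end, for the whole second after the job is handed in: The small beaker stands upright on the bench, home in the V stop (its axis within 7 mm of the seat), the middle of the probe's collar is level with its rim within 5 mm, the crank handle is upright (more than 1.35 rad), and everything is at rest (horizontal distance between small_middle and seat below 0.007 m and height (world z) of small_middle below 0.041 m and angle between small_middle's own z axis and vertical below 0.08 rad and z of collar in the frame of beaker_small between 0.067 and 0.077 m and value of joint crank_handle above 1.35 rad and linear speed of beaker_small below 0.02 m/s and velocity of joint crank_disc between -0.1 and 0.1 rad/s); the robot touches nothing.
It fails at once if the probe is cranked more than 15 mm while the handle is still folded (value of joint crank_handle below 0.8 rad and distance of collar from where it was at the start of the episode above 0.015 m).
It fails at once if the probe is knocked against the beaker (more than 3 N) (contact force between carriage and beaker_small above 3 N).
It fails at once if the small beaker is tipped over (more than about 45 degrees) (angle between small_middle's own z axis and vertical above 0.8 rad).
It fails at once if the larger beaker, the jar or the dropper bottle is shifted more than 15 mm or tipped (distance of any of large_middle, jar_middle, dropper_middle from where it was at the start of the episode above 0.015 m or angle between any of large_middle, jar_middle, dropper_middle's own z axis and vertical above 0.3 rad).
It also fails if it takes over 72 s, if anything falls off the work surface, if the arm or the gripper's body presses on something with over 40 N, if the wrist force passes 120 N, or if a joint passes its speed limit or range.

## Working session

There is one attempt and no reset: what is moved stays moved. The work goes in short steps, Python scripts to look and compute and a tool call to move; the robot and the scene stay as the last step left them, time stands still between calls to the robot, and variables do not carry over. Pictures are saved under pics/ and viewed, at most 10 in all, crops included, and the job is handed in when it is done.

Besides the shell and the picture viewer there is one more tool, called after "Call:" by a JSON object that holds its "api" and its "payload", one argument or row to a line. jog_arm: Moves the arm, as the interface text tells. Its arguments: {"type":"object","properties":{"motion":{"type":"array"},"force":{"type":"number"}},"required":["motion"]}

```bash
mkdir -p pics
cat > h.py <<'E'
import numpy as np, cv2
from cell import *
from scipy.spatial.transform import Rotation as R
def K(n):
    c=camera_params(n); f=240/np.tan(np.radians(c["vertical_fov"])/2); return f,c["cx"],c["cy"],np.array(c["T"])
def ray(n,px):
    f,cx,cy,T=K(n); d=T[:3,:3]@np.array([(px[0]-cx)/f,(px[1]-cy)/f,1]); return T[:3,3],d
def atz(n,px,z):
    o,d=ray(n,px); return o+d*(z-o[2])/d[2]
def proj(n,P):
    f,cx,cy,T=K(n); p=(np.asarray(P)-T[:3,3])@T[:3,:3]; return np.array([cx+f*p[0]/p[2],cy+f*p[1]/p[2]])
def save(n,im): cv2.imwrite("pics/"+n+".png",im[:,:,::-1])
E
python3 - <<'E'
from h import *
np.set_printoptions(precision=4,suppress=True)
s=observe();print(s)
for n in("top","scene"):
    im=get_image(n);save(n+"0",im);print(n,camera_params(n))
    for q in("beaker_small","large_middle","jar_middle","dropper_middle","carriage","crank_disc","crank_handle","thumb_tab","grip_middle","collar"):
        for r in silhouettes(q,n)[:3]: print(n,q,round(r["p"],2),r["pixel"],r["mask"].sum())
E
```

```text
{'clock': 0.0, 'joints': array([-1.3976,  0.4352,  0.0249,  1.5741, -0.0116,  1.134 , -0.0751]), 'dq': array([-0.0001, -0.0007,  0.0002, -0.0013, -0.0001, -0.0001,  0.0005]), 'joint_efforts': array([ -0.001 , -66.7842,   0.9846, -31.4454,  -0.0605,   0.0431,
         0.0002]), 'position': array([0.1701, 0.6009, 0.2259]), 'ee_rot': array([-0.4319, -3.1117,  0.0025]), 'force': array([-0.1503, -0.0252, -0.256 ]), 'ft_torque': array([-0.0263,  0.0271, -0.0271]), 'gripper_force': 0.0, 'width': 0.9995699586135024}
top {'vertical_fov': 46.697663852720254, 'cx': 315.0757628628823, 'cy': 246.9008382333937, 'T': array([[-0.1256, -0.9661,  0.2254,  0.3201],
       [-0.9921,  0.1219, -0.0305, -0.0835],
       [ 0.002 , -0.2275, -0.9738,  1.1712],
       [ 0.    ,  0.    ,  0.    ,  1.    ]])}
top beaker_small 0.96 [251.9, 248.6] 701
top beaker_small 0.95 [220.9, 202.0] 692
top beaker_small 0.78 [265.3, 205.9] 705
top large_middle 0.56 [402.8, 261.3] 1052
top large_middle 0.52 [335.9, 230.5] 4914
top jar_middle 0.84 [249.9, 309.3] 607
top dropper_middle 0.53 [378.0, 329.1] 251
top carriage 0.83 [
[... 507 characters left out ...]
 -0.7015,  0.835 ],
       [ 0.    ,  0.    ,  0.    ,  1.    ]])}
scene beaker_small 0.94 [249.8, 234.2] 951
scene beaker_small 0.91 [277.9, 208.3] 901
scene beaker_small 0.88 [342.4, 227.9] 851
scene large_middle 0.78 [406.7, 344.6] 1941
scene large_middle 0.42 [372.8, 269.2] 7880
scene jar_middle 0.57 [252.3, 275.2] 915
scene dropper_middle 0.69 [325.9, 375.0] 676
scene dropper_middle 0.57 [377.4, 202.7] 314
scene carriage 0.8 [369.2, 245.0] 1645
scene crank_disc 0.74 [384.6, 207.9] 1473
scene crank_disc 0.34 [373.2, 272.3] 8055
scene crank_handle 0.63 [375.7, 200.4] 328
scene thumb_tab 0.59 [377.7, 202.3] 263
scene grip_middle 0.78 [374.2, 200.3] 261
scene collar 0.97 [368.4, 246.3] 1680
```

Run:
```python
import cv2
a=cv2.imread("pics/top0.png")[150:360,180:460];cv2.imwrite("pics/a.png",cv2.resize(a,(800,600),interpolation=cv2.INTER_CUBIC))
a=cv2.imread("pics/scene0.png")[170:410,200:520];cv2.imwrite("pics/b.png",cv2.resize(a,(800,600),interpolation=cv2.INTER_CUBIC))
```

```text
(no output)
```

View pics/a.png

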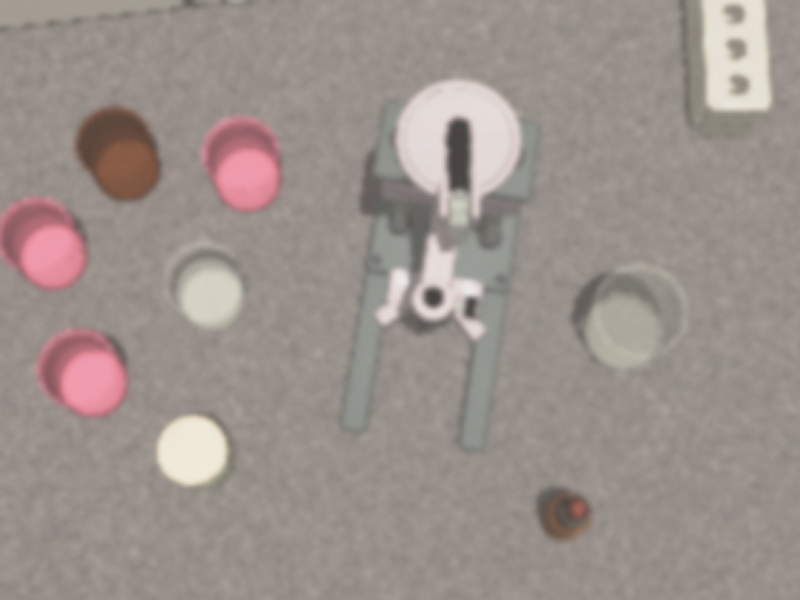

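View pics/b.png

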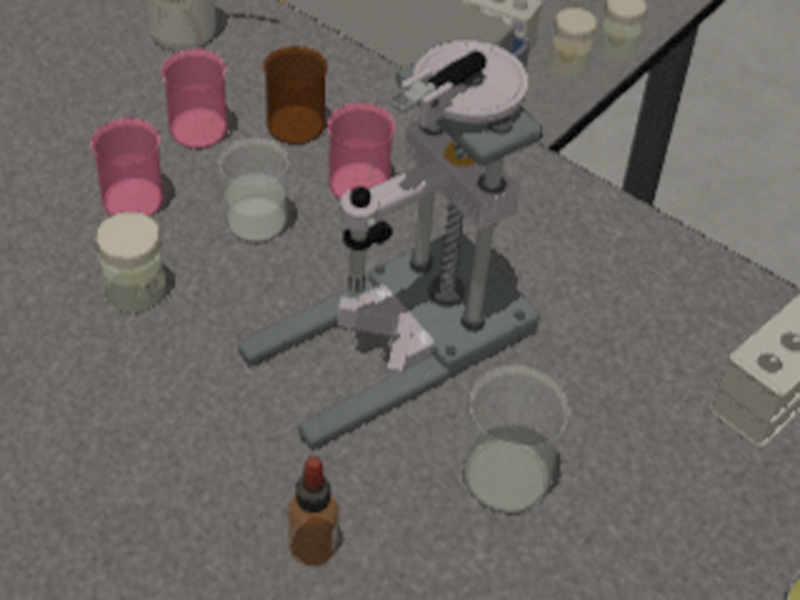

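```bash
cat >> h.py <<'E'
from scipy.optimize import minimize
def cylmask(n,x,y,r,h,z0=0):
    t=np.linspace(0,2*np.pi,40); P=[proj(n,(x+r*np.cos(a),y+r*np.sin(a),z)) for a in t for z in(z0,z0+h)]
    m=np.zeros((1920,2560),np.uint8); hull=cv2.convexHull(np.float32(P)); cv2.fillConvexPoly(m,np.int32(np.round(hull*4+1.5)),1)
    return cv2.resize(m*255,(640,480),interpolation=cv2.INTER_AREA)/255.
def fitcyl(masks,x0,r,h):
    f=lambda p:sum(np.abs(cylmask(n,p[0],p[1],r,h)-m).sum()/m.sum() for n,m in masks)
    return minimize(f,x0,method="Nelder-Mead",options=dict(initial_simplex=[x0,x0+[.008,0],x0+[0,.008]],xatol=2e-4,fatol=1e-4))
E
python3 - <<'E'
from h import *
np.set_printoptions(precision=4,suppress=True)
g={}
for n in("top","scene"):
    get_image(n)
    for q,px in dict(beaker_small=dict(top=(252,249),scene=(303,245)),large_middle=dict(top=(403,261),scene=(407,345)),jar_middle=dict(top=(250,309),scene=(252,275)),dropper_middle=dict(top=(378,329),scene=(326,375))).items():
        c=[r for r in silhouettes(q,n) if np.hypot(*(np.array(r["pixel"])-px[n]))<15]
        if c: g.setdefault(q,[]).append((n,c[0]["mask"].astype(float)))
        else: print("miss",q,n)
for q,(r,h,p) in dict(beaker_small=(.028,.072,(252,249)),large_middle=(.033,.088,(403,261)),jar_middle=(.0245,.068,(250,309)),dropper_middle=(.0165,.104,(378,329))).items():
    x0=atz("top",p,h/2)[:2]
    for ms in [g[q]]+[[m] for m in g[q]]:
        o=fitcyl(ms,x0,r,h); print(q,[m[0] for m in ms],o.x,o.fun)
c=lambda u,v:(180+u*.35,150+v*.35)
s=lambda u,v:(200+u*.4,170+v*.4)
for nm,u,v,z in [("Lend",355,424,.016),("Rend",474,443,.016),("disc",459,138,.247),("tab",459,208,.262),("gripend",459,122,.258),("arm/probe top",433,296,.19)]: print(nm,atz("top",c(u,v),z))
for nm,u,v,z in [("Lend",247,345,.016),("Rend",308,430,.016),("disc",471,80,.247),("tab",405,95,.262),("gripend",478,62,.258)]: print("S",nm,atz("scene",s(u,v),z))
E
```

```text
Traceback (most recent call last):
  File "h.py", line 20, in fitcyl
    return minimize(f,x0,method="Nelder-Mead",options=dict(initial_simplex=[x0,x0+[.008,0],x0+[0,.008]],xatol=2e-4,fatol=1e-4))
  File "h.py", line 19, in <lambda>
    f=lambda p:sum(np.abs(cylmask(n,p[0],p[1],r,h)-m).sum()/m.sum() for n,m in masks)
               ~~~^^^^^^^^^^^^^^^^^^^^^^^^^^^^^^^^^^^^^^^^^^^^^^^^^^^^^^^^^^^^^^^^^^^
  File "h.py", line 19, in <genexpr>
    f=lambda p:sum(np.abs(cylmask(n,p[0],p[1],r,h)-m).sum()/m.sum() for n,m in masks)
                          ~~~~~~~^^^^^^^^^^^^^^^^^
  File "h.py", line 15, in cylmask
    t=np.linspace(0,2*np.pi,40); P=[proj(n,(x+r*np.cos(a),y+r*np.sin(a),z)) for a in t for z in(z0,z0+h)]
                                    ~~~~^^^^^^^^^^^^^^^^^^^^^^^^^^^^^^^^^^^
  File "h.py", line 11, in proj
    f,cx,cy,T=K(n); p=(np.asarray(P)-T[:3,3])@T[:3,:3]; return np.array([cx+f*p[0]/p[2],cy+f*p[1]/p[2]])
              ~^^^
  File "h.py", line 5, in K
    c=camera_params(n); f=240/np.tan(np.radians(c["vertical_fov"])/2); return f,c["cx"],c["cy"],np.array(c["T"])
ValueError: time passes only in moves, steps and waits
```

```bash
sed -i 's/^def K(n)/import functools\n@functools.lru_cache(None)\ndef K(n)/' h.py
python3 - <<'E'
from h import *
np.set_printoptions(precision=4,suppress=True)
g={}
for n in("top","scene"):
    get_image(n)
    for q,px in dict(beaker_small=dict(top=(252,249),scene=(303,245)),large_middle=dict(top=(403,261),scene=(407,345)),jar_middle=dict(top=(250,309),scene=(252,275)),dropper_middle=dict(top=(378,329),scene=(326,375))).items():
        c=[r for r in silhouettes(q,n) if np.hypot(*(np.array(r["pixel"])-px[n]))<15]
        if c: g.setdefault(q,[]).append((n,c[0]["mask"].astype(float)))
        else: print("miss",q,n)
for q,(r,h,p) in dict(beaker_small=(.028,.072,(252,249)),large_middle=(.033,.088,(403,261)),jar_middle=(.0245,.068,(250,309)),dropper_middle=(.0165,.104,(378,329))).items():
    x0=atz("top",p,h/2)[:2]
    if q not in g: print(q,x0);continue
    for ms in [g[q]]+[[m] for m in g[q]]:
        o=fitcyl(ms,x0,r,h); print(q,[m[0] for m in ms],o.x,o.fun)
c=lambda u,v:(180+u*.35,150+v*.35)
s=lambda u,v:(200+u*.4,170+v*.4)
for nm,u,v,z in [("Lend",355,424,.016),("Rend",474,443,.016),("disc",459,138,.247),("tab",459,208,.262),("gripend",459,122,.258),("arm/probe top",433,296,.19)]: print(nm,atz("top",c(u,v),z))
for nm,u,v,z in [("Lend",247,345,.016),("Rend",308,430,.016),("disc",471,80,.247),("tab",405,95,.262),("gripend",478,62,.258)]: print("S",nm,atz("scene",s(u,v),z))
print(observe()["clock"])
E
```

```text
beaker_small ['top', 'scene'] [0.5919 0.0119] 0.1999171299725564
beaker_small ['top'] [0.5914 0.0119] 0.07495798319327732
beaker_small ['scene'] [0.5932 0.0135] 0.1200866162067664
large_middle ['top', 'scene'] [ 0.5271 -0.2909] 0.21049786206484927
large_middle ['top'] [ 0.5274 -0.2916] 0.09849880394040422
large_middle ['scene'] [ 0.5297 -0.289 ] 0.10358357153603129
jar_middle ['top', 'scene'] [0.471  0.0313] 0.1885629427752782
jar_middle ['top'] [0.4713 0.0308] 0.09357178768943475
jar_middle ['scene'] [0.4712 0.0324] 0.08719977516916359
dropper_middle ['top', 'scene'] [ 0.3951 -0.2241] 0.9157261021169296
dropper_middle ['top'] [ 0.3912 -0.2177] 0.35574229691876746
dropper_middle ['scene'] [ 0.3931 -0.2259] 0.530432943593462
Lend [ 0.4807 -0.0834  0.016 ]
Rend [ 0.456  -0.1678  0.016 ]
disc [ 0.6147 -0.1676  0.247 ]
tab [ 0.5667 -0.1603  0.262 ]
gripend [ 0.6212 -0.168   0.258 ]
arm/probe top [ 0.5311 -0.1422  0.19  ]
S Lend [ 0.4809 -0.0836  0.016 ]
S Rend [ 0.4544 -0.1687  0.016 ]
S disc [ 0.6101 -0.1718  0.247 ]
S tab [ 0.5557 -0.1591  0.262 ]
S gripend [ 0.6167 -0.1714  0.258 ]
2.1
```

```bash
cat >> h.py <<'E'
SX=np.array([.958,-.286,0]);SY=np.array([.286,.958,0])
def goto(p,n=None):
    s=observe(); M=R.from_rotvec(s["ee_rot"]).as_matrix(); print("pos",s["position"],"tool shift",M.T@(np.asarray(p)-s["position"]),"t",s["clock"])
E
python3 - <<'E'
from h import *
np.set_printoptions(precision=4,suppress=True)
goto((.53,-.14,.44)); goto((.3,.35,.44))
T=K("wrist")[3]; s=observe(); M=R.from_rotvec(s["ee_rot"]).as_matrix()
print(M); print("cam in tool",M.T@(T[:3,3]-s["position"])); print(M.T@T[:3,:3],K("wrist")[:3])
E
```

```text
pos [0.1702 0.6014 0.2267] tool shift [-0.5481 -0.6153 -0.2133] t 2.1
pos [0.1702 0.6014 0.2267] tool shift [-0.1933 -0.2065 -0.2133] t 2.1
[[-0.9622  0.2724  0.    ]
 [ 0.2724  0.9622  0.    ]
 [ 0.      0.     -1.    ]]
cam in tool [ 0.0773  0.0001 -0.1579]
[[-0.0002 -0.9583 -0.2858]
 [ 1.     -0.0003  0.0005]
 [-0.0006 -0.2858  0.9583]] (np.float64(412.2659789088477), 315.7104156179897, 241.55429267361393)
```

Call:
{"api": "jog_arm", "payload": {
  "motion": [
    [[0, 0, -0.1, 0, 0, 0, -1], [0, 0, -0.2, 0, 0, 0, -1], [-0.03, -0.03, -0.213, 0, 0, 0, -1], [-0.06, -0.06, -0.213, 0, 0, 0, -1], [-0.08, -0.09, -0.213, 0, 0, 0, -1], [-0.11, -0.12, -0.213, 0, 0, 0, -1], [-0.14, -0.15, -0.213, 0, 0, 0, -1], [-0.17, -0.18, -0.213, 0, 0, 0, -1], [-0.2, -0.21, -0.213, 0, 0, 0, -1], [-0.22, -0.24, -0.213, 0, 0, 0, -1]]
  ]
}}

```text
clock: 2.93
position: [0.2975, 0.3526, 0.4385]
ee_rot: [0.432, 3.111, 0.002]
force: [0.6, 0.5, 0.0]
width: 0.999
gripper_force: 0.0
```

Call:
{"api": "jog_arm", "payload": {
  "motion": [
    [[-0.2, -0.25, 0, 0, 0, 0, -1], [-0.25, -0.28, 0, 0, 0, 0, -1], [-0.33, -0.375, 0, 0, 0, 0, -1], [-0.33, -0.375, 0, 0, 0, 0, -1], [-0.33, -0.375, 0, 0, 0, 0, -1], [-0.33, -0.375, 0, 0, 0, 0, -1], [-0.33, -0.375, 0, 0, 0, 0, -1], [-0.33, -0.375, 0, 0, 0, 0, -1], [-0.33, -0.375, 0, 0, 0, 0, -1], [-0.33, -0.375, 0, 0, 0, 0, -1]]
  ]
}}

```text
clock: 3.77
position: [0.4762, -0.0237, 0.4384]
ee_rot: [0.431, 3.111, 0.001]
force: [1.1, 0.9, -0.5]
width: 0.998
gripper_force: 0.0
```

Call:
{"api": "jog_arm", "payload": {
  "motion": [
    [[-0.04, -0.04, 0, 0, 0, 0, -1], [-0.083, -0.098, 0, 0, 0, 0, -1], [-0.083, -0.098, 0, 0, 0, 0, -1], [-0.083, -0.098, 0, 0, 0, 0, -1], [-0.083, -0.098, 0, 0, 0, 0, -1], [-0.083, -0.098, 0, 0, 0, 0, -1]]
  ]
}}

```text
clock: 4.27
position: [0.529, -0.1382, 0.4377]
ee_rot: [-0.433, -3.111, -0.0]
force: [-0.3, -0.3, -0.3]
width: 0.998
gripper_force: 0.0
```

Run:
```python
from h import *
np.set_printoptions(precision=4,suppress=True)
print(observe()["position"],observe()["dq"])
save("w1",get_image("wrist"));goto((.53,-.14,.44))
for q in("crank_disc","crank_handle","thumb_tab","grip_middle"):
    for r in silhouettes(q,"wrist")[:2]: print(q,round(r["p"],2),r["pixel"],r["mask"].sum())
```

```text
[ 0.529  -0.1382  0.4377] [-0.0343 -0.0179 -0.0212  0.01   -0.0022  0.0009 -0.0018]
pos [ 0.5291 -0.1372  0.4378] tool shift [-0.0016 -0.0024 -0.0022] t 4.3167
crank_disc 0.6 [309.0, 301.8] 5499
thumb_tab 0.8 [306.2, 286.4] 1211
grip_middle 0.66 [307.4, 286.9] 1209
```

View pics/w1.png

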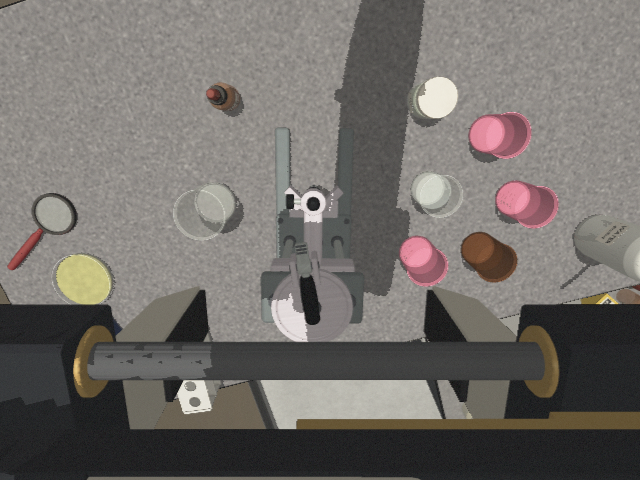

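Run:
```python
from h import *
im=get_image("wrist");save("w2",im)
a=im[110:350,230:390];save("w2c",cv2.resize(a[110:],(800,650),interpolation=cv2.INTER_CUBIC)[:600])
np.set_printoptions(precision=4,suppress=True)
goto((.53,-.14,.44))
for nm,p,z in [("Lin",(289,128),.016),("Lout",(276,128),.016),("Rin",(341,127),.016),("Rout",(352,127),.016)]: print(nm,atz("wrist",p,z))
```

```text
pos [ 0.5291 -0.1372  0.4382] tool shift [-0.0016 -0.0025 -0.0019] t 4.5667
Lin [ 0.457  -0.1538  0.016 ]
Lout [ 0.4522 -0.1707  0.016 ]
Rin [ 0.4748 -0.0855  0.016 ]
Rout [ 0.4789 -0.0712  0.016 ]
```

View pics/w2c.png

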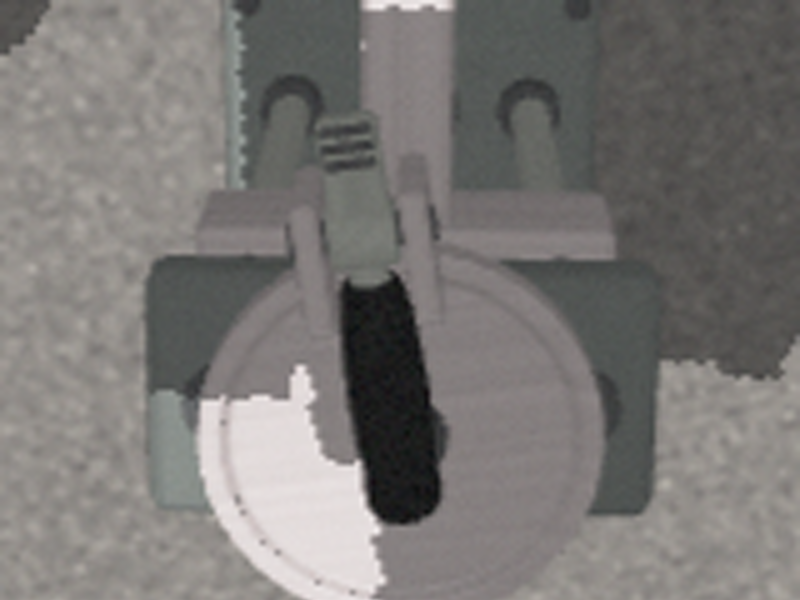

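Run:
```python
from h import *
np.set_printoptions(precision=4,suppress=True)
c=lambda u,v:(230+u/5,220+v/5)
L=atz("wrist",c(198,430),.247);Rr=atz("wrist",c(607,430),.247);D=atz("wrist",c(402,438),.247)
print("disc",D,np.linalg.norm(L-Rr))
for nm,u,v,z in [("tabend",345,118,.262),("ribs",348,145,.262),("grip0",372,285,.258),("gripend",404,518,.258),("probetop",0,0,0)]:
    P=atz("wrist",c(u,v),z); d=P-D; print(nm,P,"r",np.hypot(*d[:2]),"ang",np.degrees(np.arctan2(d[1],d[0])),"stand xy",d@SX,d@SY)
M=(atz("wrist",(315,128),.016)); print("mouth+157",M+.157*SX,M+.072*SX)
```

```text
disc [ 0.6153 -0.1661  0.247 ] 0.0758028320703869
tabend [ 0.5487 -0.1569  0.262 ] r 0.06726532732143964 ang 172.21166557633123 stand xy -0.06645275169441268 -0.010327885418946779
ribs [ 0.5534 -0.1578  0.262 ] r 0.06245105434169695 ang 172.4036041744117 stand xy -0.06166416797450714 -0.009795331406259876
grip0 [ 0.5805 -0.1615  0.258 ] r 0.035115908827942924 ang 172.53342333926793 stand xy -0.03466087808715054 -0.005586412725251275
gripend [ 0.6257 -0.1685  0.258 ] r 0.010661971360553156 ang -13.29622938517468 stand xy 0.010641668511468956 0.0006184710394325692
probetop [ 0.5596 -0.2771  0.    ] r 0.12428078480842242 ang -116.66214000262704 stand xy -0.02166125861855543 -0.12235075493730929
mouth+157 [ 0.617  -0.1647  0.016 ] [ 0.5355 -0.1404  0.016 ]
```

Call:
{"api": "jog_arm", "payload": {
  "motion": [
    [[-0.03, -0.002, 0.02, 0, 0, -0.07, -1], [-0.06, -0.004, 0.05, 0, 0, -0.14, -1], [-0.088, -0.005, 0.08, 0, 0, -0.14, -1], [-0.088, -0.005, 0.11, 0, 0, -0.14, -1], [-0.088, -0.005, 0.13, 0, 0, -0.14, -1], [-0.088, -0.005, 0.15, 0, 0, -0.14, -1], [-0.088, -0.005, 0.15, 0, 0, -0.14, -1], [-0.088, -0.005, 0.15, 0, 0, -0.14, -1], [-0.088, -0.005, 0.15, 0, 0, -0.14, -1]]
  ]
}}

```text
clock: 5.32
position: [0.613, -0.167, 0.2895]
ee_rot: [0.212, 3.133, -0.0]
force: [0.1, -0.0, 0.7]
width: 1.0
gripper_force: 0.0
```

Run:
```python
from h import *
np.set_printoptions(precision=4,suppress=True)
goto((.6123,-.1657,.253)); print(observe()["ee_rot"])
save("w3",get_image("wrist"))
```

```text
pos [ 0.613  -0.167   0.2895] tool shift [0.0009 0.0012 0.0365] t 5.3167
[ 0.2121  3.1326 -0.0002]
```

View pics/w3.png

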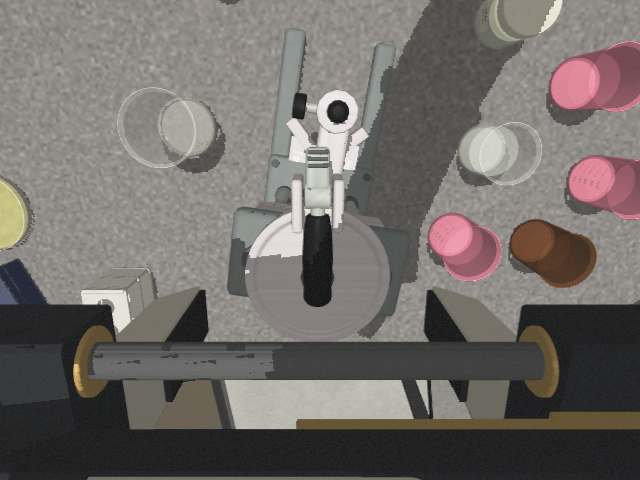

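Call:
{"api": "jog_arm", "payload": {
  "motion": [
    [[0.001, 0.001, 0.015, 0, 0, 0, -1], [0.001, 0.001, 0.03, 0, 0, 0, -1], [0.001, 0.001, 0.036, 0, 0, 0, -1], [0.001, 0.001, 0.036, 0, 0, 0, 0.2], [0.001, 0.001, 0.036, 0, 0, 0, 1], [0.001, 0.001, 0.036, 0, 0, 0, 1], [0.001, 0.001, 0.036, 0, 0, 0, 1], [0.001, 0.001, 0.036, 0, 0, 0, 1], [0.001, 0.001, 0.036, 0, 0, 0, 1]]
  ],
  "force": 12
}}

```text
clock: 6.12
position: [0.6118, -0.1662, 0.2524]
ee_rot: [0.213, 3.134, -0.0]
force: [0.3, 0.2, 0.2]
width: 0.611
gripper_force: 0.0
```

Run:
```python
from h import *
np.set_printoptions(precision=4,suppress=True)
s=observe();print({k:s[k] for k in("clock","position","force","ft_torque","width","gripper_force")})
r=46;r=43
for th in np.linspace(0,1.57,13): print(round(th,2),"dx %.4f dz %.4f"%(.043*(1-np.cos(th)),-.043*np.sin(th)))
```

```text
{'clock': 6.1167, 'position': array([ 0.6118, -0.1662,  0.2524]), 'force': array([0.3393, 0.1618, 0.1634]), 'ft_torque': array([-0.0251,  0.0228, -0.006 ]), 'width': 0.610611163139553, 'gripper_force': 0.0}
0.0 dx 0.0000 dz -0.0000
0.13 dx 0.0004 dz -0.0056
0.26 dx 0.0015 dz -0.0111
0.39 dx 0.0033 dz -0.0164
0.52 dx 0.0058 dz -0.0215
0.65 dx 0.0089 dz -0.0262
0.78 dx 0.0126 dz -0.0304
0.92 dx 0.0168 dz -0.0341
1.05 dx 0.0215 dz -0.0372
1.18 dx 0.0265 dz -0.0397
1.31 dx 0.0318 dz -0.0415
1.44 dx 0.0374 dz -0.0426
1.57 dx 0.0430 dz -0.0430
```

Call:
{"api": "jog_arm", "payload": {
  "motion": [
    [[0, 0, 0, 0, 0, 0, 1], [0, 0, 0, 0, 0, 0, 1], [0, 0, 0, 0, 0, 0, 1], [0, 0, 0, 0, 0, 0, 1], [0, 0, 0, 0, 0, 0, 1], [0, 0, 0, 0, 0, 0, 1], [0, 0, 0, 0, 0, 0, 1], [0, 0, 0, 0, 0, 0, 1]]
  ],
  "force": 12
}}

```text
clock: 6.78
position: [0.6116, -0.1662, 0.2519]
ee_rot: [0.213, 3.134, -0.0]
force: [0.6, 0.1, 0.7]
width: 0.146
gripper_force: 12.0
```

Call:
{"api": "jog_arm", "payload": {
  "motion": [
    [[0, 0, -0.0028, 0, 0, 0, 1], [0.0004, 0, -0.0056, 0, 0, 0, 1], [0.001, 0, -0.0083, 0, 0, 0, 1], [0.0015, 0, -0.011, 0, 0, 0, 1], [0.0024, 0, -0.0138, 0, 0, 0, 1], [0.0033, 0, -0.0164, 0, 0, 0, 1], [0.0045, 0, -0.019, 0, 0, 0, 1], [0.0058, 0, -0.0215, 0, 0, 0, 1], [0.0089, 0, -0.0262, 0, 0, 0, 1], [0.0126, 0, -0.0304, 0, 0, 0, 1]]
  ],
  "force": 15
}}

```text
clock: 7.62
position: [0.5991, -0.1644, 0.2829]
ee_rot: [0.213, 3.134, -0.0]
force: [2.9, -0.6, -3.3]
width: 0.145
gripper_force: 15.0
```

Call:
{"api": "jog_arm", "payload": {
  "motion": [
    [[0.002, 0, -0.0019, 0, 0, 0, 1], [0.0042, 0, -0.0037, 0, 0, 0, 1], [0.0065, 0, -0.0053, 0, 0, 0, 1], [0.0089, 0, -0.0068, 0, 0, 0, 1], [0.0114, 0, -0.008, 0, 0, 0, 1], [0.0139, 0, -0.0093, 0, 0, 0, 1], [0.0192, 0, -0.0111, 0, 0, 0, 1], [0.0248, 0, -0.0122, 0, 0, 0, 1], [0.0304, 0, -0.0126, 0, 0, 0, 1], [0.031, 0, -0.0126, 0, 0, 0, 1]]
  ],
  "force": 15
}}

```text
clock: 8.45
position: [0.5692, -0.1604, 0.2968]
ee_rot: [0.213, 3.13, 0.0]
force: [4.6, -0.5, 5.9]
width: 0.144
gripper_force: 15.0
```

Run:
```python
from h import *
np.set_printoptions(precision=4,suppress=True)
im=get_image("scene");s=observe();print({k:s[k] for k in("clock","position","force","width","gripper_force")})
save("s2",cv2.resize(im[110:290,290:470],(600,600),interpolation=cv2.INTER_CUBIC))
```

```text
{'clock': 8.5, 'position': array([ 0.5693, -0.1604,  0.2968]), 'force': array([ 3.7049, -0.1728,  6.6999]), 'width': 0.1469677088543271, 'gripper_force': 15.000655068761262}
```

View pics/s2.png

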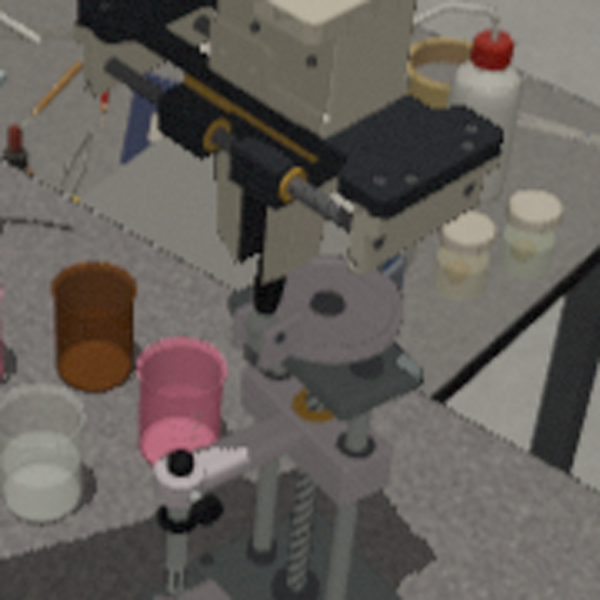

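Call:
{"api": "jog_arm", "payload": {
  "motion": [
    [[0.0015, 0, 0, 0, 0, 0, 1], [0.0015, 0, 0, 0, 0, 0, -1], [0.0015, 0, 0, 0, 0, 0, -1], [0.0015, 0, 0, 0, 0, 0, -1], [0.0015, 0, 0, 0, 0, 0, -1], [0.001, 0, -0.02, 0, 0, 0, -1], [0.001, 0, -0.06, 0, 0, 0, -1], [0, 0.04, -0.06, 0, 0, 0.07, -1], [0, 0.08, -0.06, 0, 0, 0.14, -1], [0, 0.12, -0.06, 0, 0, 0.14, -1]]
  ]
}}

```text
clock: 9.33
position: [0.5845, -0.0407, 0.3554]
ee_rot: [0.443, 3.11, 0.0]
force: [1.3, -0.3, 0.1]
width: 0.752
gripper_force: 0.0
```

Call:
{"api": "jog_arm", "payload": {
  "motion": [
    [[0, 0.03, 0, 0, 0, 0, -1], [0.012, 0.06, 0.03, 0, 0, 0, -1], [0.012, 0.06, 0.07, 0, 0, 0, -1], [0.012, 0.06, 0.1, 0, 0, 0, -1], [0.012, 0.06, 0.1, 0, 0, 0, -1], [0.012, 0.06, 0.1, 0, 0, 0, -1]]
  ]
}}

```text
clock: 9.83
position: [0.5884, 0.0195, 0.2543]
ee_rot: [-0.432, -3.108, 0.002]
force: [-0.1, -0.2, 1.4]
width: 0.997
gripper_force: 0.0
```

Run:
```python
from h import *
np.set_printoptions(precision=4,suppress=True)
s=observe();im=get_image("wrist");save("w4",im);goto((.592,.012,.1))
p=proj("wrist",(.592,.012,.036));print(p)
for r in silhouettes("beaker_small","wrist")[:5]:
    print(r["p"],r["pixel"])
    if np.hypot(*(p-r["pixel"]))<30: print(fitcyl([("wrist",r["mask"].astype(float))],np.array([.592,.012]),.028,.072))
```

```text
pos [0.5897 0.019  0.2561] tool shift [-0.004  -0.006   0.1561] t 9.8833
[309.0226 209.3217]
0.89 [305.9, 216.2]
       message: Optimization terminated successfully.
       success: True
        status: 0
           fun: 0.06165095576860282
             x: [ 5.932e-01  1.134e-02]
           nit: 32
          nfev: 66
 final_simplex: (array([[ 5.932e-01,  1.134e-02],
                       [ 5.932e-01,  1.134e-02],
                       [ 5.932e-01,  1.134e-02]]), array([ 6.165e-02,  6.165e-02,  6.165e-02]))
0.88 [448.1, 228.3]
0.86 [392.0, 308.2]
0.71 [297.5, 310.7]
0.57 [396.9, 126.1]
```

View pics/w4.png

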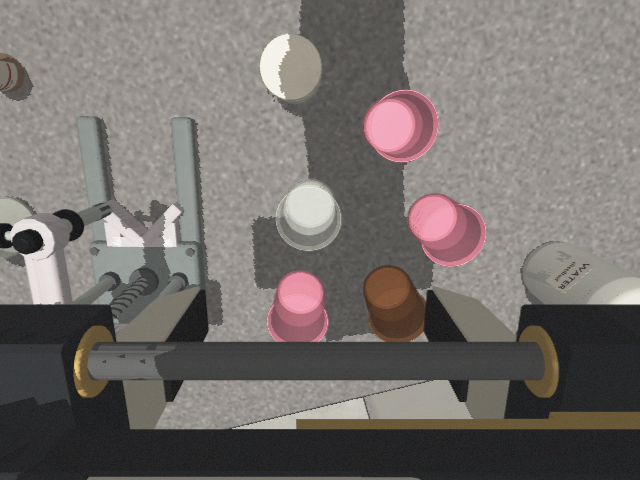

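Call:
{"api": "jog_arm", "payload": {
  "motion": [
    [[-0.003, -0.003, 0.04, 0, 0, 0, -1], [-0.005, -0.006, 0.08, 0, 0, 0, -1], [-0.005, -0.006, 0.12, 0, 0, 0, -1], [-0.005, -0.006, 0.16, 0, 0, 0, -1], [-0.005, -0.006, 0.195, 0, 0, 0, -1], [-0.005, -0.006, 0.22, 0, 0, 0, -1], [-0.005, -0.006, 0.228, 0, 0, 0, -1], [-0.005, -0.006, 0.228, 0, 0, 0, -0.1], [-0.005, -0.006, 0.228, 0, 0, 0, 0.2], [-0.005, -0.006, 0.228, 0, 0, 0, 1]]
  ],
  "force": 8
}}

```text
clock: 10.77
position: [0.5947, 0.0123, 0.0294]
ee_rot: [0.432, 3.108, 0.002]
force: [-0.0, 0.6, -0.1]
width: 0.831
gripper_force: 0.0
```

Call:
{"api": "jog_arm", "payload": {
  "motion": [
    [[0, 0, 0, 0, 0, 0, 1], [0, 0, 0, 0, 0, 0, 1], [0, 0, 0, 0, 0, 0, 1], [0, 0, 0, 0, 0, 0, 1], [0, 0, 0, 0, 0, 0, 1], [0, 0, 0, 0, 0, 0, 1]]
  ],
  "force": 8
}}

```text
clock: 11.27
position: [0.5934, 0.0125, 0.0277]
ee_rot: [0.432, 3.11, 0.001]
force: [-0.6, -1.2, 7.2]
width: 0.597
gripper_force: 8.0
```

Call:
{"api": "jog_arm", "payload": {
  "motion": [
    [[0, 0, -0.02, 0, 0, 0, 1], [0, 0, -0.05, 0, 0, 0, 1], [0, 0, -0.08, 0, 0, 0, 1], [0.02, 0, -0.08, 0, 0, 0, 1], [0.045, 0, -0.08, 0, 0, 0, 1], [0.07, 0, -0.08, 0, 0, 0, 1], [0.085, -0.02, -0.08, 0, 0, 0, 1], [0.085, -0.05, -0.08, 0, 0, 0, 1], [0.085, -0.08, -0.08, 0, 0, 0, 1], [0.085, -0.11, -0.08, 0, 0, 0, 1]]
  ],
  "force": 8
}}

```text
clock: 12.1
position: [0.4802, -0.0706, 0.1071]
ee_rot: [0.429, 3.112, 0.001]
force: [0.6, -0.4, 1.3]
width: 0.601
gripper_force: 8.0
```

Call:
{"api": "jog_arm", "payload": {
  "motion": [
    [[0, -0.03, 0, 0, 0, 0, 1], [0, -0.054, 0, 0, 0, 0, 1], [0, -0.054, 0, 0, 0, 0, 1], [0, -0.054, 0, 0, 0, 0, 1]]
  ]
}}

```text
clock: 12.43
position: [0.4656, -0.1233, 0.1071]
ee_rot: [0.437, 3.111, 0.0]
force: [0.0, -0.2, -0.9]
width: 0.599
gripper_force: 8.0
```

Run:
```python
from h import *
np.set_printoptions(precision=4,suppress=True)
s=observe();im=get_image("wrist");save("w5",im);goto((.4672,-.1225,.0285))
print(s["width"],s["force"])
# predicted leg ends, seat and probe-tip for overlay
for P in [(.457,-.1538,.016),(.4748,-.0855,.016),(.5346,-.1415,.0)]: print(proj("wrist",P))
```

```text
pos [ 0.4661 -0.122   0.1069] tool shift [-0.0012 -0.0002  0.0784] t 12.4833
0.5991399584243863 [ 0.0075 -0.2022 -0.8639]
[263.0609 246.1592]
[374.8374 243.7505]
[315.4135 334.2985]
```

View pics/w5.png

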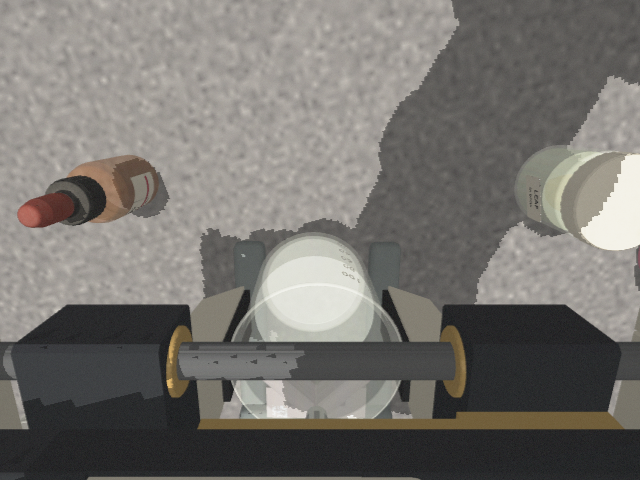

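Call:
{"api": "jog_arm", "payload": {
  "motion": [
    [[-0.001, 0, 0.03, 0, 0, 0, 1], [-0.001, 0, 0.055, 0, 0, 0, 1], [-0.001, 0, 0.07, 0, 0, 0, 1], [-0.001, 0, 0.0785, 0, 0, 0, 1], [-0.001, 0, 0.0785, 0, 0, 0, 1], [-0.001, 0, 0.0785, 0, 0, 0, 1], [-0.001, 0, 0.0785, 0, 0, 0, -0.7], [-0.001, 0, 0.0785, 0, 0, 0, -0.7], [-0.001, 0, 0.0785, 0, 0, 0, -0.7], [-0.001, 0, 0.0785, 0, 0, 0, -0.7]]
  ]
}}

```text
clock: 13.32
position: [0.4676, -0.1222, 0.029]
ee_rot: [0.431, 3.111, 0.0]
force: [0.4, -0.8, 0.5]
width: 0.825
gripper_force: 0.0
```

Call:
{"api": "jog_arm", "payload": {
  "motion": [
    [[0, 0, -0.03, 0, 0, 0, -0.7], [0, 0, -0.07, 0, 0, 0, -0.7], [0, 0, -0.1, 0, 0, 0, 1], [0.03, 0, -0.1, 0, 0.1, 0, 1], [0.06, 0, -0.1, 0, 0.2, 0, 1], [0.09, 0, -0.1, 0, 0.3, 0, 1], [0.1, 0, -0.1, 0, 0.4, 0, 1], [0.1, 0, -0.1, 0, 0.5, 0, 1], [0.1, 0, -0.1, 0, 0.5, 0, 1]]
  ]
}}

```text
clock: 14.07
position: [0.372, -0.0951, 0.127]
ee_rot: [-0.361, -2.614, -0.091]
force: [1.7, 0.1, 0.6]
width: 0.389
gripper_force: 0.0
```

Run:
```python
from h import *
np.set_printoptions(precision=4,suppress=True)
s=observe();M=R.from_rotvec(s["ee_rot"]).as_matrix();print(M,s["joints"],s["width"])
goto((.4672,-.1225,.0285))
get_image("top")
for r in silhouettes("beaker_small","top"): 
    p=proj("top",(.4672,-.1225,.036)); 
    if np.hypot(*(p-r["pixel"]))<30: print(fitcyl([("top",r["mask"].astype(float))],np.array([.4672,-.1225]),.028,.072).x)
```

```text
[[-0.8417  0.2708 -0.4672]
 [ 0.2376  0.9626  0.13  ]
 [ 0.4849 -0.0016 -0.8746]] [-0.2969  0.572   0.662   1.9234 -0.3018  1.2914  1.8326] 0.38914334622575036
pos [ 0.372  -0.0951  0.127 ] tool shift [-0.1344 -0.0004  0.0381] t 14.0667
```

Run:
```python
from h import *
np.set_printoptions(precision=4,suppress=True)
goto((.395,-.102,.10)); goto((.395,-.102,.022))
```

```text
pos [ 0.3713 -0.0957  0.1277] tool shift [-0.0348  0.0004  0.0126] t 14.1667
pos [ 0.3713 -0.0957  0.1277] tool shift [-0.0721  0.0005  0.0811] t 14.1667
```

Call:
{"api": "jog_arm", "payload": {
  "motion": [
    [[-0.005, 0, 0.002, 0, -0.12, 0, 1], [-0.01, 0, 0.004, 0, -0.24, 0, 1], [-0.015, 0, 0.006, 0, -0.36, 0, 1], [-0.02, 0, 0.008, 0, -0.48, 0, 1], [-0.025, 0, 0.01, 0, -0.6, 0, 1], [-0.03, 0, 0.012, 0, -0.72, 0, 1], [-0.035, 0, 0.013, 0, -0.84, 0, 1], [-0.035, 0, 0.013, 0, -0.96, 0, 1], [-0.035, 0, 0.013, 0, -1.0, 0, 1], [-0.035, 0, 0.013, 0, -1.0, 0, 1]]
  ]
}}

```text
clock: 15.0
position: [0.3766, -0.1132, 0.0924]
ee_rot: [0.397, 2.802, -0.117]
force: [-0.4, 0.6, -0.9]
width: 0.008
gripper_force: 0.0
```

Run:
```python
from h import *
np.set_printoptions(precision=4,suppress=True)
s=observe();M=R.from_rotvec(s["ee_rot"]).as_matrix();print(M,s["joints"],s["width"])
save("w6",get_image("wrist"))
goto((.395,-.102,.022)); goto((.4143,-.1076,.022)); goto((.5016,-.1322,.022))
```

```text
[[-0.9142  0.2834  0.2898]
 [ 0.2583  0.9583 -0.1224]
 [-0.3124 -0.037  -0.9492]] [-0.3038  0.1333  0.4039  2.5533  0.2694  0.1662  1.119 ] 0.007717115453998668
pos [ 0.3761 -0.1142  0.0923] tool shift [0.0079 0.0197 0.0707] t 15.05
pos [ 0.3761 -0.1142  0.0923] tool shift [-0.0112  0.0199  0.0769] t 15.05
pos [ 0.3761 -0.1142  0.0923] tool shift [-0.0973  0.0213  0.1053] t 15.05
```

View pics/w6.png

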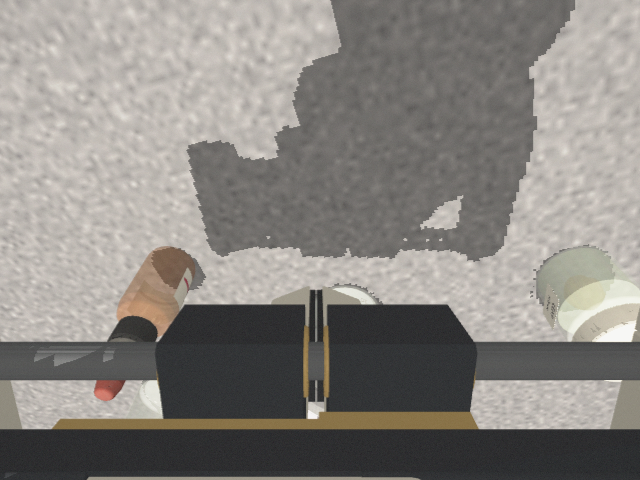

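Call:
{"api": "jog_arm", "payload": {
  "motion": [
    [[0.005, 0, 0.01, 0, 0.1, 0, 1], [0.008, 0, 0.02, 0, 0.2, 0, 1], [0.012, 0, 0.035, 0, 0.2, 0, 1], [0.018, 0, 0.05, 0, 0.2, 0, 1], [0.0245, 0, 0.0664, 0, 0.2, 0, 1], [0.0245, 0, 0.0664, 0, 0.2, 0, 1], [0.0245, 0, 0.0664, 0, 0.2, 0, 1]]
  ]
}}

```text
clock: 15.63
position: [0.3734, -0.1162, 0.0213]
ee_rot: [0.433, 3.002, -0.085]
force: [0.0, 0.9, 0.5]
width: 0.009
gripper_force: 0.0
```

Run:
```python
from h import *
np.set_printoptions(precision=4,suppress=True)
s=observe();M=R.from_rotvec(s["ee_rot"]).as_matrix();print(M,s["joints"],s["width"])
goto((.405,-.105,.03)); goto((.4143,-.1076,.022)); goto((.5016,-.1322,.022))
```

```text
[[-0.9536  0.2847  0.0982]
 [ 0.2787  0.9578 -0.0705]
 [-0.1141 -0.0399 -0.9927]] [-0.019   0.3721  0.1576  2.4404  0.003   0.2267  1.4062] 0.008847044004876443
pos [ 0.3734 -0.1162  0.0213] tool shift [-0.028   0.0194 -0.0063] t 15.6333
pos [ 0.3734 -0.1162  0.0213] tool shift [-0.0367  0.0198  0.0027] t 15.6333
pos [ 0.3734 -0.1162  0.0213] tool shift [-0.1268  0.0211  0.013 ] t 15.6333
```

Call:
{"api": "jog_arm", "payload": {
  "motion": [
    [[-0.01, 0.01, 0, -0.04, 0, 0, 1], [-0.02, 0.02, 0, -0.04, 0, 0, 1], [-0.03, 0.02, 0.002, -0.04, -0.05, 0, 1], [-0.036, 0.02, 0.003, -0.04, -0.1, 0, 1], [-0.036, 0.02, 0.003, -0.04, -0.15, 0, 1], [-0.036, 0.02, 0.003, -0.04, -0.18, 0, 1], [-0.036, 0.02, 0.003, -0.04, -0.18, 0, 1]]
  ]
}}

```text
clock: 16.22
position: [0.4032, -0.113, 0.0202]
ee_rot: [0.413, 2.904, -0.08]
force: [0.1, 0.2, -0.4]
width: 0.002
gripper_force: 0.0
```

Run:
```python
from h import *
np.set_printoptions(precision=4,suppress=True)
s=observe();M=R.from_rotvec(s["ee_rot"]).as_matrix();print(M,s["joints"],s["force"])
goto((.4143,-.1076,.022));goto((.5016,-.1322,.022))
get_image("top")
for r in silhouettes("beaker_small","top"): print(r["pixel"],r["p"])
print(proj("top",(.4672,-.1225,.036)))
```

```text
[[-0.9394  0.2813  0.1959]
 [ 0.2702  0.9593 -0.0821]
 [-0.2111 -0.0242 -0.9772]] [ 0.1116  0.3809 -0.0293  2.452   0.63    0.1293  0.7554] [ 0.1139  0.1666 -0.4253]
pos [ 0.4032 -0.113   0.0202] tool shift [-0.0094  0.0083  0.    ] t 16.2167
pos [ 0.4032 -0.113   0.0202] tool shift [-0.098   0.0093  0.0191] t 16.2167
[221.2, 200.6] 0.97
[268.0, 206.8] 0.72
[322.5, 304.5] 0.71
[335.8, 231.2] 0.7
[193.5, 234.0] 0.59
[209.4, 277.6] 0.55
[323.831  301.1909]
```

Call:
{"api": "jog_arm", "payload": {
  "motion": [
    [[-0.004, 0.008, 0, 0, 0, 0, 1], [-0.012, 0.008, 0.001, 0, 0, 0, 1], [-0.02, 0.008, 0.003, 0, 0, 0, 1], [-0.028, 0.008, 0.005, 0, 0, 0, 1], [-0.036, 0.009, 0.007, 0, -0.02, 0, 1], [-0.044, 0.009, 0.008, 0, -0.04, 0, 1], [-0.052, 0.009, 0.01, 0, -0.06, 0, 1], [-0.06, 0.009, 0.011, 0, -0.08, 0, 1], [-0.068, 0.009, 0.013, 0, -0.1, 0, 1], [-0.074, 0.009, 0.014, 0, -0.1, 0, 1]]
  ]
}}

```text
clock: 17.15
position: [0.4778, -0.1257, 0.0197]
ee_rot: [0.399, 2.809, -0.096]
force: [-0.5, 0.2, 0.1]
width: 0.005
gripper_force: 0.2
```

Run:
```python
from h import *
np.set_printoptions(precision=4,suppress=True)
s=observe();M=R.from_rotvec(s["ee_rot"]).as_matrix();print(M,s["joints"],s["force"])
goto((.4987,-.1314,.022))
im=get_image("scene");save("s3",cv2.resize(im[170:370,230:450],(800,727),interpolation=cv2.INTER_CUBIC)[:600])
```

```text
[[-0.9159  0.2816  0.2861]
 [ 0.2614  0.9592 -0.1074]
 [-0.3046 -0.0235 -0.9522]] [ 0.143   0.4418 -0.07    2.3632  1.2516  0.1189  0.1408] [-0.459   0.1884  0.0821]
pos [ 0.4778 -0.1257  0.0197] tool shift [-0.0213  0.0004  0.0044] t 17.15
```

View pics/s3.png

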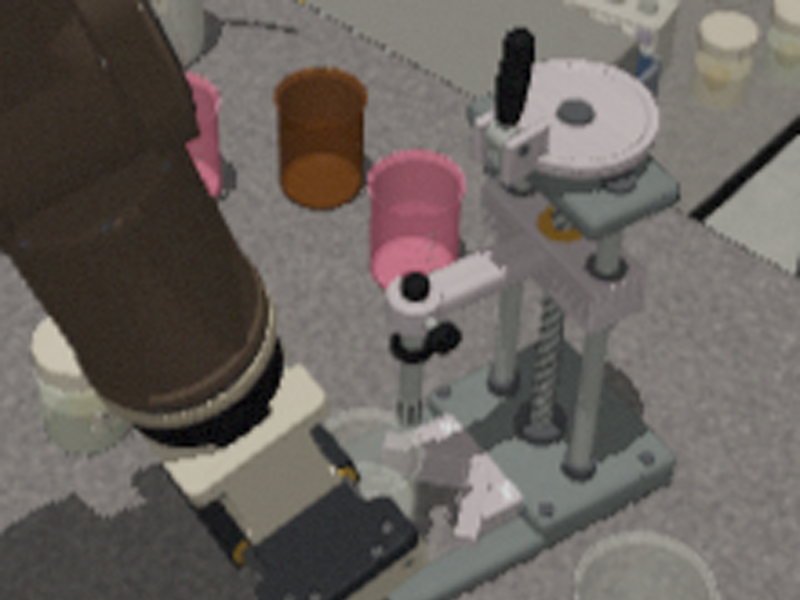

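Call:
{"api": "jog_arm", "payload": {
  "motion": [
    [[-0.004, 0, 0.001, 0, 0.02, 0, 1], [-0.008, 0, 0.002, 0, 0.03, 0, 1], [-0.012, 0, 0.003, 0, 0.03, 0, 1], [-0.015, 0, 0.004, 0, 0.03, 0, 1], [-0.018, 0, 0.005, 0, 0.03, 0, 1], [-0.02, 0, 0.005, 0, 0.03, 0, 1], [-0.022, 0, 0.006, 0, 0.03, 0, 1], [-0.023, 0, 0.006, 0, 0.03, 0, 1]]
  ]
}}

```text
clock: 17.87
position: [0.5001, -0.1319, 0.0211]
ee_rot: [0.403, 2.839, -0.09]
force: [-1.8, 0.2, -0.2]
width: 0.003
gripper_force: 0.9
```

Call:
{"api": "jog_arm", "payload": {
  "motion": [
    [[-0.001, 0, 0, 0, 0, 0, 1], [-0.002, 0, 0.001, 0, 0, 0, 1], [-0.002, 0, 0.001, 0, 0, 0, 1]]
  ]
}}

```text
clock: 18.12
position: [0.5005, -0.133, 0.0201]
ee_rot: [0.405, 2.841, -0.092]
force: [-4.7, -0.9, -1.0]
width: 0.008
gripper_force: 2.2
```

Call:
{"api": "jog_arm", "payload": {
  "motion": [
    [[0.01, 0, 0, 0, 0, 0, 1], [0.03, 0, 0, 0, 0, 0, 1], [0.06, 0, -0.02, 0, 0.04, 0, 1], [0.06, 0, -0.05, 0, 0.16, 0, 1], [0.06, 0, -0.09, 0, 0.28, 0, 1], [0.06, 0, -0.13, 0, 0.3, 0, -0.5], [0.06, 0, -0.17, 0, 0.3, 0, -0.5], [0.06, 0, -0.21, 0, 0.3, 0, -0.5], [0.06, 0, -0.25, 0, 0.3, 0, -0.5], [0.06, 0, -0.29, 0, 0.3, 0, -0.5]]
  ]
}}

```text
clock: 18.95
position: [0.3815, -0.0914, 0.2483]
ee_rot: [-0.443, -3.086, 0.029]
force: [0.5, -1.6, 0.4]
width: 0.317
gripper_force: 0.0
```

Run:
```python
from h import *
np.set_printoptions(precision=4,suppress=True)
s=observe();M=R.from_rotvec(s["ee_rot"]).as_matrix();print(M,s["joints"],s["force"])
goto((.569,-.1602,.36))
for n in("scene","top"):
  get_image(n); p=proj(n,(.536,-.143,.036))
  for r in silhouettes("beaker_small",n):
    if np.hypot(*(p-r["pixel"]))<25: print(n,r["p"],r["pixel"],p,fitcyl([(n,r["mask"].astype(float))],np.array([.535,-.142]),.028,.072).x)
```

```text
[[-0.9593  0.281  -0.0262]
 [ 0.2815  0.9595 -0.0152]
 [ 0.0208 -0.0219 -0.9995]] [ 0.8595  0.122  -0.8305  1.9918  0.1192  1.096   1.2611] [ 0.46   -1.5982  0.3714]
pos [ 0.3815 -0.0914  0.2483] tool shift [-0.1969 -0.0158 -0.1155] t 18.95
scene 0.85 [340.0, 302.2] [342.1168 300.6602] [ 0.5376 -0.1372]
```

Call:
{"api": "jog_arm", "payload": {
  "motion": [
    [[0, 0, -0.04, -0.02, -0.02, 0, -0.5], [0, 0, -0.08, -0.02, -0.02, 0, -0.5], [-0.03, 0, -0.115, -0.02, -0.02, 0, -0.5], [-0.06, -0.005, -0.115, -0.02, -0.02, 0, -0.5], [-0.09, -0.01, -0.115, -0.02, -0.02, 0, -0.5], [-0.12, -0.016, -0.115, -0.02, -0.02, 0, -0.5], [-0.12, -0.016, -0.115, -0.02, -0.02, 0, -0.5], [-0.12, -0.016, -0.115, -0.02, -0.02, 0, -0.5]]
  ]
}}

```text
clock: 19.82
position: [0.4962, -0.1402, 0.3564]
ee_rot: [-0.447, -3.104, 0.0]
force: [-1.1, -0.1, 0.4]
width: 0.748
gripper_force: 0.0
```

Run:
```python
from h import *
np.set_printoptions(precision=4,suppress=True)
s=observe();M=R.from_rotvec(s["ee_rot"]).as_matrix();print(M,s["joints"])
goto((.569,-.1602,.36))
im=get_image("wrist");save("w7",im)
for q in("grip_middle","crank_handle","crank_disc","carriage"):
  for r in silhouettes(q,"wrist")[:2]: print(q,r["p"],r["pixel"],r["mask"].sum())
for P in[(.6153,-.1661,.247),(.568,-.16,.313),(.568,-.16,.267)]:print(proj("wrist",P))
```

```text
[[-0.9593  0.2823 -0.0055]
 [ 0.2823  0.9593  0.0006]
 [ 0.0054 -0.001  -1.    ]] [ 0.8053  0.2739 -0.8111  1.5688  0.2001  1.3909  1.2605]
pos [ 0.4962 -0.1402  0.3564] tool shift [-0.0754  0.0013 -0.004 ] t 19.8167
grip_middle 0.61 [320.3, 392.0] 889
grip_middle 0.46 [326.2, 217.7] 1777
crank_handle 0.83 [317.6, 392.3] 954
crank_handle 0.68 [326.1, 309.8] 4523
crank_disc 0.71 [324.3, 395.9] 4095
carriage 0.96 [327.3, 310.2] 4099
carriage 0.49 [326.9, 397.5] 4170
[326.2714 391.6206]
[316.4494 394.2538]
[316.5393 351.4525]
```

View pics/w7.png

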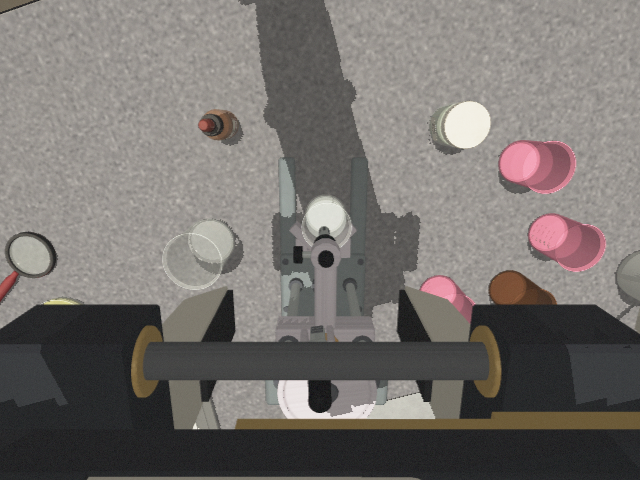

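Call:
{"api": "jog_arm", "payload": {
  "motion": [
    [[-0.035, 0.001, 0, 0, 0, 0, -0.5], [-0.074, 0.002, 0, 0, 0, 0, -0.5], [-0.074, 0.002, 0, 0, 0, 0, -0.5], [-0.074, 0.002, 0.02, 0, 0, 0, -0.3], [-0.074, 0.002, 0.05, 0, 0, 0, 0], [-0.074, 0.002, 0.08, 0, 0, 0, 0.3], [-0.074, 0.002, 0.08, 0, 0, 0, 1], [-0.074, 0.002, 0.08, 0, 0, 0, 1], [-0.074, 0.002, 0.08, 0, 0, 0, 1], [-0.074, 0.002, 0.08, 0, 0, 0, 1]]
  ],
  "force": 20
}}

```text
clock: 20.9
position: [0.5679, -0.1585, 0.2817]
ee_rot: [0.447, 3.107, -0.005]
force: [0.4, -0.7, 1.1]
width: 0.293
gripper_force: 0.0
```

Call:
{"api": "jog_arm", "payload": {
  "motion": [
    [[0, 0, 0, 0, 0, 0, 1], [0, 0, 0, 0, 0, 0, 1], [0, 0, 0, 0, 0, 0, 1], [0, 0, 0, 0, 0, 0, 1], [0, 0, 0, 0, 0, 0, 1]]
  ],
  "force": 20
}}

```text
clock: 21.32
position: [0.5675, -0.1587, 0.2807]
ee_rot: [0.448, 3.109, -0.005]
force: [-0.4, -1.0, 7.0]
width: 0.145
gripper_force: 20.0
```

Run:
```python
from h import *
np.set_printoptions(precision=4,suppress=True)
s=observe();M=R.from_rotvec(s["ee_rot"]).as_matrix();print(M,s["joints"],s["position"],s["force"],s["width"],s["gripper_force"])
im=get_image("scene");save("s4",im)
for r in silhouettes("collar","scene")[:2]: print(r["p"],r["pixel"],r["mask"].sum(),[ (np.where(r["mask"].any(a))[0].min(),np.where(r["mask"].any(a))[0].max()) for a in(0,1)])
for z in np.arange(.13,.185,.005): print(z,proj("scene",(.5352,-.142,z)),end=";")
save("s4c",cv2.resize(im[200:320,300:420],(600,600),interpolation=cv2.INTER_CUBIC))
p=s["position"]-np.array([.6153,-.1661,0]);print(np.hypot(*p[:2]),np.degrees(np.arctan2(p[1],p[0])))
```

```text
[[-0.9594  0.2821  0.0003]
 [ 0.2821  0.9594 -0.0033]
 [-0.0012 -0.0031 -1.    ]] [ 0.7098  0.4459 -0.7742  1.5378  0.3228  1.2887  1.1789] [ 0.5675 -0.1587  0.2807] [-0.3916 -0.9911  7.0207] 0.14459114674662565 20.001334500848316
0.59 [367.8, 247.4] 1591 [(np.int64(336), np.int64(405)), (np.int64(220), np.int64(287))]
0.13 [342.8956 266.4505];0.135 [342.9793 264.4997];0.14 [343.0637 262.5345];0.14500000000000002 [343.1487 260.5547];0.15000000000000002 [343.2343 258.5602];0.15500000000000003 [343.3206 256.5507];0.16000000000000003 [343.4075 254.5261];0.16500000000000004 [343.495  252.4862];0.17000000000000004 [343.5833 250.4309];0.17500000000000004 [343.6721 248.36  ];0.18000000000000005 [343.7617 246.2734];0.048343042010776924 171.17739823679113
```

View pics/s4c.png

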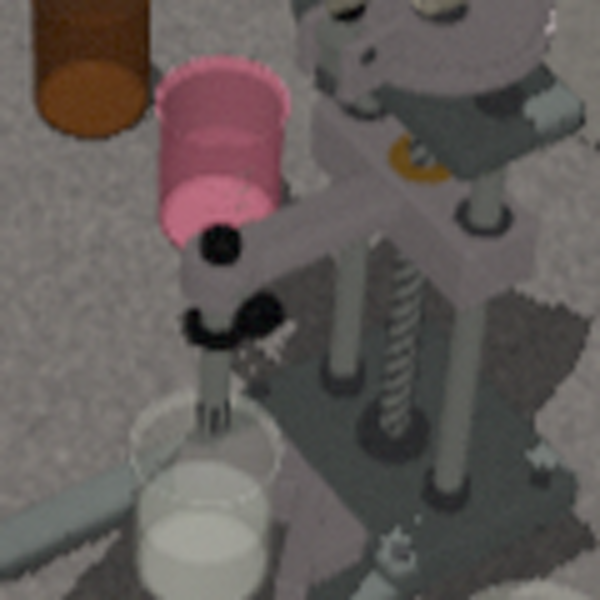

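```bash
cat > crank.py <<'E'
from h import *
import sys
np.set_printoptions(precision=4,suppress=True)
cx,cy,r,step,n=map(float,sys.argv[1:6])
s=observe();M=R.from_rotvec(s["ee_rot"]).as_matrix();p=s["position"];C=np.array([cx,cy,p[2]])
a0=np.arctan2(p[1]-cy,p[0]-cx);print("t",s["clock"],"p",p,"rad %.4f ang %.1f"%(np.hypot(p[0]-cx,p[1]-cy),np.degrees(a0)),"F",s["force"],"w",s["width"],s["joints"])
rows=[]
for k in range(1,int(n)+1):
    a=a0-np.radians(step)*k; d=M.T@(C+r*np.array([np.cos(a),np.sin(a),0])-p); rows.append([round(float(d[0]),4),round(float(d[1]),4),0,0,0,0,1])
print(rows)
E
python3 crank.py .6155 -.1657 .0455 12 10
```

```text
t 21.4167 p [ 0.5676 -0.1587  0.2807] rad 0.0485 ang 171.7 F [-1.3184  0.4186  6.5928] w 0.14402124199025781 [ 0.7098  0.4459 -0.7742  1.5378  0.3228  1.2886  1.1789]
[[-0.0026, 0.0099, 0, 0, 0, 0, 1], [-0.0042, 0.0193, 0, 0, 0, 0, 1], [-0.0078, 0.0281, 0, 0, 0, 0, 1], [-0.0131, 0.036, 0, 0, 0, 0, 1], [-0.0199, 0.0426, 0, 0, 0, 0, 1], [-0.028, 0.0477, 0, 0, 0, 0, 1], [-0.0369, 0.0509, 0, 0, 0, 0, 1], [-0.0463, 0.0523, 0, 0, 0, 0, 1], [-0.0558, 0.0516, 0, 0, 0, 0, 1], [-0.065, 0.049, 0, 0, 0, 0, 1]]
```

```bash
python3 crank.py .6131 -.1655 .046 12 10|tail -1
```

```text
[[0.0003, 0.0096, 0, 0, 0, 0, 1], [-0.0014, 0.0191, 0, 0, 0, 0, 1], [-0.0051, 0.028, 0, 0, 0, 0, 1], [-0.0104, 0.036, 0, 0, 0, 0, 1], [-0.0174, 0.0426, 0, 0, 0, 0, 1], [-0.0255, 0.0477, 0, 0, 0, 0, 1], [-0.0346, 0.051, 0, 0, 0, 0, 1], [-0.0441, 0.0523, 0, 0, 0, 0, 1], [-0.0537, 0.0516, 0, 0, 0, 0, 1], [-0.0629, 0.0489, 0, 0, 0, 0, 1]]
```

Call:
{"api": "jog_arm", "payload": {
  "motion": [
    [[0.0003, 0.0096, 0, 0, 0, 0, 1], [-0.0014, 0.0191, 0, 0, 0, 0, 1], [-0.0051, 0.028, 0, 0, 0, 0, 1], [-0.0104, 0.036, 0, 0, 0, 0, 1], [-0.0174, 0.0426, 0, 0, 0, 0, 1], [-0.0255, 0.0477, 0, 0, 0, 0, 1]]
  ],
  "force": 20
}}

```text
clock: 21.92
position: [0.6055, -0.1195, 0.2805]
ee_rot: [0.447, 3.109, -0.005]
force: [-2.2, -2.3, 5.6]
width: 0.144
gripper_force: 20.0
```

```bash
python3 crank.py .6131 -.1655 .046 12 10
```

```text
t 21.9167 p [ 0.6055 -0.1195  0.2805] rad 0.0466 ang 99.4 F [-2.1789 -2.2727  5.6007] w 0.14371700920790975 [ 0.6032  0.494  -0.7651  1.4675  0.3491  1.3193  1.0961]
[[-0.0093, 0.0027, 0, 0, 0, 0, 1], [-0.0189, 0.004, 0, 0, 0, 0, 1], [-0.0285, 0.0032, 0, 0, 0, 0, 1], [-0.0377, 0.0005, 0, 0, 0, 0, 1], [-0.0462, -0.004, 0, 0, 0, 0, 1], [-0.0535, -0.0102, 0, 0, 0, 0, 1], [-0.0594, -0.0178, 0, 0, 0, 0, 1], [-0.0635, -0.0265, 0, 0, 0, 0, 1], [-0.0658, -0.0358, 0, 0, 0, 0, 1], [-0.0661, -0.0455, 0, 0, 0, 0, 1]]
```

Call:
{"api": "jog_arm", "payload": {
  "motion": [
    [[-0.0093, 0.0027, 0, 0, 0, 0, 1], [-0.0189, 0.004, 0, 0, 0, 0, 1], [-0.0285, 0.0032, 0, 0, 0, 0, 1], [-0.0377, 0.0005, 0, 0, 0, 0, 1], [-0.0462, -0.004, 0, 0, 0, 0, 1], [-0.0535, -0.0102, 0, 0, 0, 0, 1], [-0.0594, -0.0178, 0, 0, 0, 0, 1], [-0.0635, -0.0265, 0, 0, 0, 0, 1], [-0.0658, -0.0358, 0, 0, 0, 0, 1], [-0.0661, -0.0455, 0, 0, 0, 0, 1]]
  ]
}}

```text
clock: 22.75
position: [0.6543, -0.1813, 0.2804]
ee_rot: [-0.445, -3.106, 0.003]
force: [-10.4, 5.5, 9.5]
width: 0.142
gripper_force: 20.0
```

```bash
python3 crank.py .6131 -.1655 .046 15 10
```

```text
t 22.75 p [ 0.6543 -0.1813  0.2804] rad 0.0441 ang -21.0 F [-10.4027   5.5254   9.5453] w 0.1415903912706505 [ 0.6061  0.5964 -0.7284  1.2956  0.3906  1.3952  1.1831]
[[0.0006, -0.0119, 0, 0, 0, 0, 1], [0.0061, -0.0226, 0, 0, 0, 0, 1], [0.0142, -0.0315, 0, 0, 0, 0, 1], [0.0243, -0.038, 0, 0, 0, 0, 1], [0.0357, -0.0417, 0, 0, 0, 0, 1], [0.0477, -0.0423, 0, 0, 0, 0, 1], [0.0594, -0.0397, 0, 0, 0, 0, 1], [0.0701, -0.0343, 0, 0, 0, 0, 1], [0.079, -0.0262, 0, 0, 0, 0, 1], [0.0855, -0.0161, 0, 0, 0, 0, 1]]
```

```bash
python3 crank.py .6117 -.1651 .0453 15 10
```

```text
t 22.75 p [ 0.6543 -0.1813  0.2804] rad 0.0455 ang -20.8 F [-10.4027   5.5254   9.5453] w 0.1415903912706505 [ 0.6061  0.5964 -0.7284  1.2956  0.3906  1.3952  1.1831]
[[0.0027, -0.0115, 0, 0, 0, 0, 1], [0.0081, -0.0221, 0, 0, 0, 0, 1], [0.016, -0.0309, 0, 0, 0, 0, 1], [0.0259, -0.0373, 0, 0, 0, 0, 1], [0.0372, -0.041, 0, 0, 0, 0, 1], [0.049, -0.0416, 0, 0, 0, 0, 1], [0.0605, -0.0391, 0, 0, 0, 0, 1], [0.0711, -0.0338, 0, 0, 0, 0, 1], [0.0799, -0.0258, 0, 0, 0, 0, 1], [0.0863, -0.0159, 0, 0, 0, 0, 1]]
```

Call:
{"api": "jog_arm", "payload": {
  "motion": [
    [[0.004, -0.0115, 0, 0, 0, 0, 1], [0.0095, -0.0221, 0, 0, 0, 0, 1], [0.0175, -0.0309, 0, 0, 0, 0, 1], [0.0274, -0.0373, 0, 0, 0, 0, 1], [0.0387, -0.041, 0, 0, 0, 0, 1], [0.0505, -0.0416, 0, 0, 0, 0, 1], [0.062, -0.0391, 0, 0, 0, 0, 1]]
  ]
}}

```text
clock: 23.33
position: [0.5852, -0.2038, 0.2805]
ee_rot: [0.45, 3.108, -0.006]
force: [0.6, -2.1, 4.7]
width: 0.146
gripper_force: 20.0
```

```bash
python3 crank.py .6117 -.1651 .0453 15 10
```

```text
t 23.3333 p [ 0.5852 -0.2038  0.2805] rad 0.0469 ang -124.4 F [ 0.5864 -2.1212  4.6979] w 0.1457936793898841 [ 0.7378  0.4954 -0.7583  1.4631  0.3486  1.3187  1.2361]
[[0.0102, 0.0066, 0, 0, 0, 0, 1], [0.0192, 0.0143, 0, 0, 0, 0, 1], [0.0259, 0.024, 0, 0, 0, 0, 1], [0.0299, 0.0352, 0, 0, 0, 0, 1], [0.0308, 0.047, 0, 0, 0, 0, 1], [0.0287, 0.0586, 0, 0, 0, 0, 1], [0.0236, 0.0693, 0, 0, 0, 0, 1], [0.0159, 0.0783, 0, 0, 0, 0, 1], [0.0062, 0.085, 0, 0, 0, 0, 1], [-0.005, 0.089, 0, 0, 0, 0, 1]]
```

Call:
{"api": "jog_arm", "payload": {
  "motion": [
    [[0.0102, 0.0066, 0, 0, 0, 0, 1], [0.0192, 0.0143, 0, 0, 0, 0, 1], [0.0259, 0.024, 0, 0, 0, 0, 1], [0.0299, 0.0352, 0, 0, 0, 0, 1], [0.0308, 0.047, 0, 0, 0, 0, 1], [0.0287, 0.0586, 0, 0, 0, 0, 1], [0.0236, 0.0693, 0, 0, 0, 0, 1], [0.0159, 0.0783, 0, 0, 0, 0, 1], [0.0062, 0.085, 0, 0, 0, 0, 1], [-0.005, 0.089, 0, 0, 0, 0, 1]]
  ]
}}

```text
clock: 24.17
position: [0.6157, -0.119, 0.2804]
ee_rot: [0.448, 3.109, -0.007]
force: [-2.8, -4.8, 8.2]
width: 0.148
gripper_force: 20.0
```

```bash
python3 crank.py .6117 -.1651 .0453 14 10
python3 - <<'E'
from h import *
im=get_image("scene");save("s5",im)
a=cv2.imread("pics/s4.png").astype(np.float32);b=im[:,:,::-1].astype(np.float32)
# track arm/knob/collar template from s4 (knob+collar) in new picture
for (x0,x1,y0,y1) in [(334,362,242,272),(336,360,255,272),(335,352,242,256)]:
    t=a[y0:y1,x0:x1]; w=b[y0-4:y1+45,x0-6:x1+6]; r=cv2.matchTemplate(w,t,cv2.TM_CCOEFF_NORMED); _,m,_,l=cv2.minMaxLoc(r); print("shift",l[0]-6,l[1]-4,m)
for z in (.139,.1,.085,.08,.072): print(z,proj("scene",(.5352,-.142,z)))
E
```

```text
t 24.1667 p [ 0.6157 -0.119   0.2804] rad 0.0463 ang 85.0 F [-2.7874 -4.8214  8.1557] w 0.1477839131515061 [ 0.59    0.5116 -0.7652  1.4421  0.3615  1.3312  1.0876]
[[-0.0112, -0.0001, 0, 0, 0, 0, 1], [-0.0221, -0.002, 0, 0, 0, 0, 1], [-0.0322, -0.0064, 0, 0, 0, 0, 1], [-0.041, -0.0131, 0, 0, 0, 0, 1], [-0.0478, -0.0218, 0, 0, 0, 0, 1], [-0.0524, -0.0318, 0, 0, 0, 0, 1], [-0.0544, -0.0427, 0, 0, 0, 0, 1], [-0.0537, -0.0537, 0, 0, 0, 0, 1], [-0.0504, -0.0642, 0, 0, 0, 0, 1], [-0.0446, -0.0736, 0, 0, 0, 0, 1]]
shift -1 19 0.8519313931465149
shift -1 19 0.8955808877944946
shift -1 20 0.8930245041847229
0.139 [343.04678494 262.92873991]
0.1 [342.40582476 277.86075262]
0.085 [342.16876719 283.3833213 ]
0.08 [342.09086774 285.19809172]
0.072 [341.96737017 288.07513032]
```

Call:
{"api": "jog_arm", "payload": {
  "motion": [
    [[-0.0112, -0.0006, 0, 0, 0, 0, 1], [-0.0221, -0.0025, 0, 0, 0, 0, 1], [-0.032, -0.0067, 0, 0, 0, 0, 1], [-0.0405, -0.0133, 0, 0, 0, 0, 1], [-0.0473, -0.0219, 0, 0, 0, 0, 1], [-0.0519, -0.0318, 0, 0, 0, 0, 1], [-0.0539, -0.0427, 0, 0, 0, 0, 1], [-0.0532, -0.0537, 0, 0, 0, 0, 1], [-0.05, -0.0642, 0, 0, 0, 0, 1], [-0.047, -0.07, 0, 0, 0, 0, 1]]
  ]
}}

```text
clock: 25.05
position: [0.6409, -0.1993, 0.2804]
ee_rot: [0.448, 3.108, -0.003]
force: [2.2, 0.5, 5.2]
width: 0.145
gripper_force: 20.0
```

```bash
python3 crank.py .6117 -.1651 .0453 10 1|head -1
python3 - <<'E'
from h import *
im=get_image("scene");save("s6",im)
g=im[265:305,325:362].sum(2)//3
np.set_printoptions(linewidth=250)
print("cols",325,"row0",265);print(g)
for z in (.065,.0695,.072,.0745,.08):print(z,[proj("scene",(.5352+.011*np.cos(t),-.142+.011*np.sin(t),z)).round(1).tolist() for t in np.radians([0,90,180,270,221])])
E
```

```text
t 25.05 p [ 0.6409 -0.1993  0.2804] rad 0.0450 ang -49.5 F [2.1704 0.4718 5.2095] w 0.14495007657125245 [ 0.6504  0.582  -0.7377  1.3227  0.3882  1.3799  1.2081]
cols 325 row0 265
[[117 113 112 ... 107 102 103]
 [119 113 114 ... 102 103 104]
 [120 116 120 ... 103 104 104]
 ...
 [ 71  72  98 ...  99  99 101]
 [ 62  69  92 ...  99 101 102]
 [ 62  95 108 ... 100  99 100]]
0.065 [[345.7, 287.1], [337.3, 287.5], [337.9, 294.0], [346.5, 293.7], [341.9, 295.2]]
0.0695 [[345.8, 285.5], [337.3, 285.9], [338.0, 292.5], [346.6, 292.1], [342.0, 293.7]]
0.072 [[345.9, 284.6], [337.4, 285.0], [338.0, 291.6], [346.6, 291.2], [342.0, 292.8]]
0.0745 [[345.9, 283.7], [337.4, 284.1], [338.1, 290.7], [346.7, 290.3], [342.1, 291.9]]
0.08 [[346.0, 281.8], [337.5, 282.1], [338.1, 288.7], [346.8, 288.3], [342.2, 289.9]]
```

Run:
```python
from h import *
for f,r0,r1 in(("s4",255,275),("s6",276,302)):
    g=cv2.imread(f"pics/{f}.png").astype(int).mean(2).astype(int)
    for c in(338,340,341,342,343,344): print(f,c,r0,g[r0:r1,c].tolist())
def edge(z): 
    P=[proj("scene",(.5355+.011*np.cos(t),-.142+.011*np.sin(t),z-.0025)) for t in np.linspace(0,6.28,90)]
    Q=[proj("scene",(.5355+.011*np.cos(t),-.142+.011*np.sin(t),z+.0025)) for t in np.linspace(0,6.28,90)]
    return round(max(p[1] for p in P),1),round(max(p[1] for p in Q),1),round(min(p[1] for p in Q),1)
for z in(.132,.134,.136,.138,.14,.142,.066,.068,.07,.072,.074,.076,.078): print(z,"bottom,topfront,topback",edge(z))
```

```text
s4 338 255 [97, 94, 95, 94, 96, 98, 71, 14, 16, 14, 13, 17, 23, 42, 93, 109, 108, 107, 111, 113]
s4 340 255 [100, 99, 98, 96, 100, 98, 92, 75, 60, 54, 33, 13, 15, 12, 63, 86, 91, 91, 90, 90]
s4 341 255 [103, 99, 97, 100, 99, 98, 96, 92, 85, 84, 61, 21, 9, 13, 35, 71, 90, 90, 90, 90]
s4 342 255 [101, 103, 98, 98, 99, 102, 98, 93, 89, 91, 81, 44, 12, 16, 16, 72, 92, 91, 93, 90]
s4 343 255 [103, 102, 100, 97, 99, 100, 99, 94, 93, 93, 81, 51, 9, 17, 18, 73, 94, 93, 93, 93]
s4 344 255 [103, 102, 103, 100, 98, 99, 100, 96, 93, 90, 75, 36, 9, 18, 13, 73, 91, 91, 92, 92]
s6 338 276 [175, 175, 175, 170, 152, 123, 116, 107, 100, 99, 70, 26, 12, 13, 17, 16, 58, 124, 145, 146, 147, 147, 146, 147, 149, 139]
s6 340 276 [37, 66, 149, 176, 176, 144, 104, 101, 101, 101, 102, 94, 87, 67, 32, 10, 14, 34, 78, 93, 93, 93, 92, 94, 113, 107]
s6 341 276 [8, 20, 122, 167, 176, 156, 116, 100, 103, 102, 101, 97, 94, 92, 62, 18, 12, 19, 74, 94, 95, 94, 96, 97, 113, 108]
s6 342 276 [17, 13, 117, 164, 176, 146, 108, 102, 102, 102, 102, 99, 94, 96, 68, 18, 13, 17, 75, 95, 96, 96, 95, 96, 114, 109]
s6 343 276 [18, 
[... 676 characters left out ...]
142 bottom,topfront,topback (np.float64(267.3), np.float64(265.4), np.float64(256.0))
0.066 bottom,topfront,topback (np.float64(295.7), np.float64(293.9), np.float64(284.6))
0.068 bottom,topfront,topback (np.float64(295.0), np.float64(293.2), np.float64(283.9))
0.07 bottom,topfront,topback (np.float64(294.3), np.float64(292.5), np.float64(283.2))
0.072 bottom,topfront,topback (np.float64(293.6), np.float64(291.8), np.float64(282.5))
0.074 bottom,topfront,topback (np.float64(292.8), np.float64(291.1), np.float64(281.8))
0.076 bottom,topfront,topback (np.float64(292.1), np.float64(290.3), np.float64(281.0))
0.078 bottom,topfront,topback (np.float64(291.4), np.float64(289.6), np.float64(280.3))
```

Run:
```python
from h import *
from scipy.ndimage import map_coordinates as mc
def ell(n,x,y,z,r): return np.array([proj(n,(x+r*np.cos(t),y+r*np.sin(t),z)) for t in np.linspace(0,2*np.pi,180,endpoint=False)])
for f in("s4","s6"):
    g=cv2.imread(f"pics/{f}.png").astype(np.float32).mean(2)
    E0,E1,E2=[ell("scene",.5355,-.142,.072,r) for r in(.027,.0245,.0295)]
    res=[]
    for du in np.arange(-4,4.1,.25):
        for dv in np.arange(-5,5.1,.25):
            s=[mc(g,[e[:,1]+dv,e[:,0]+du],order=1) for e in(E0,E1,E2)]
            res.append((np.median(s[0]-(s[1]+s[2])/2),np.mean(np.clip(s[0]-(s[1]+s[2])/2,-15,15)),du,dv))
    print(f,[tuple(np.round(q,2)) for q in sorted(res,reverse=True)[:4]],[tuple(np.round(q,2)) for q in sorted(res,key=lambda q:-q[1])[:4]])
get_image("scene")
for r in silhouettes("beaker_small","scene"):
    if np.hypot(*(np.array(r["pixel"])-(341,300)))<25:
        m=r["mask"];a=np.where(m.any(0))[0];b=np.where(m.any(1))[0];print(r["p"],a.min(),a.max(),b.min(),b.max(),fitcyl([("scene",m.astype(float))],np.array([.5355,-.142]),.028,.072).x)
E=ell("scene",.5355,-.142,.072,.028);B=ell("scene",.5355,-.142,0,.028);print(E.min(0),E.max(0),B.max(0))
```

```text
s4 [(np.float64(6.86), np.float64(6.64), np.float64(-1.5), np.float64(1.25)), (np.float64(6.84), np.float64(6.2), np.float64(-1.25), np.float64(1.5)), (np.float64(6.72), np.float64(6.64), np.float64(-1.25), np.float64(1.25)), (np.float64(6.65), np.float64(6.88), np.float64(-1.5), np.float64(1.0))] [(np.float64(6.6), np.float64(6.88), np.float64(-1.25), np.float64(1.0)), (np.float64(6.65), np.float64(6.88), np.float64(-1.5), np.float64(1.0)), (np.float64(6.34), np.float64(6.77), np.float64(-1.25), np.float64(0.75)), (np.float64(6.42), np.float64(6.76), np.float64(-1.5), np.float64(0.75))]
s6 [(np.float64(7.02), np.float64(6.83), np.float64(-1.25), np.float64(0.75)), (np.float64(6.89), np.float64(7.45), np.float64(-1.5), np.float64(1.0)), (np.float64(6.74), np.float64(7.39), np.float64(-1.5), np.float64(1.25)), (np.float64(6.69), np.float64(7.54), np.float64(-1.25), np.float64(1.0))] [(np.float64(6.69), np.float64(7.54), np.float64(-1.25), np.float64(1.0)), (np.float64(6.89), np.float64(7.45), np.float64(-1.5), np.float64(1.0)), (np.float64(6.24), np.float64(7.44), np.float64(-1.25), np.float64(1.25)), (np.float64(6.74), np.float64(7.39), np.float64(-1.5), np.float64(1.25))]
0.65 326 355 279 322 [ 0.53690051 -0.13798622]
[326.64016186 276.38220786] [357.51489595 300.05348406] [355.71213753 324.44097318]
```

```bash
python3 crank.py .6117 -.1651 .046 8.5 2
```

```text
t 25.2 p [ 0.6404 -0.1997  0.2804] rad 0.0450 ang -50.4 F [-2.0571 -1.0949  6.5368] w 0.14760723108185075 [ 0.6503  0.5817 -0.7372  1.3231  0.389   1.3806  1.2073]
[[0.0034, -0.0059, 0, 0, 0, 0, 1], [0.0083, -0.0106, 0, 0, 0, 0, 1]]
```

Call:
{"api": "jog_arm", "payload": {
  "motion": [
    [[0.0034, -0.0059, 0, 0, 0, 0, 1], [0.0083, -0.0106, 0, 0, 0, 0, 1], [0.008, -0.0112, 0, 0, 0, 0, 1], [0.008, -0.0112, 0, 0, 0, 0, 1], [0.008, -0.0112, 0, 0, 0, 0, 1]]
  ]
}}

```text
clock: 25.62
position: [0.6294, -0.2069, 0.2804]
ee_rot: [-0.447, -3.109, 0.004]
force: [-2.5, 1.2, 6.8]
width: 0.146
gripper_force: 20.0
```

```bash
python3 crank.py .6117 -.1651 .046 8.5 1|head -1
python3 - <<'E'
from h import *
im=get_image("scene");save("s7",im);g=im.astype(int).mean(2).astype(int)
for c in(341,342,343):print(g[284:302,c].tolist())
E
```

```text
t 25.6167 p [ 0.6294 -0.2069  0.2804] rad 0.0454 ang -67.0 F [-2.5287  1.207   6.7987] w 0.1455217736665545 [ 0.6751  0.5688 -0.7417  1.3455  0.3826  1.3717  1.2229]
[114, 115, 115, 113, 102, 93, 83, 48, 15, 17, 31, 79, 95, 93, 95, 95, 114, 108]
[114, 115, 114, 112, 103, 94, 86, 54, 12, 19, 27, 76, 96, 95, 96, 93, 114, 109]
[114, 113, 114, 114, 104, 93, 78, 41, 11, 18, 40, 80, 95, 93, 94, 94, 114, 110]
```

Call:
{"api": "jog_arm", "payload": {
  "motion": [
    [[0, 0, 0, 0, 0, 0, 0.4], [0, 0, 0, 0, 0, 0, 0], [0, 0, 0, 0, 0, 0, -0.3], [0, 0, 0, 0, 0, 0, -0.3], [0, 0, 0, 0, 0, 0, -0.3], [0, 0, 0, 0, 0, 0, -0.3], [0, 0, -0.02, 0, 0, 0, -0.3], [0, 0, -0.05, 0, 0, 0, -0.3], [0, 0, -0.09, 0, 0, 0, -0.3], [0, 0, -0.12, 0, 0, 0, -0.3]]
  ]
}}

```text
clock: 26.5
position: [0.6294, -0.2069, 0.4019]
ee_rot: [-0.448, -3.109, 0.004]
force: [1.2, -0.5, 0.3]
width: 0.651
gripper_force: 0.0
```

Call:
{"api": "jog_arm", "payload": {
  "motion": [
    [[0.04, 0, 0, 0, 0, 0, -0.3], [0.08, 0, 0, 0, 0, 0, -0.3], [0.12, 0, 0, 0, 0, 0, -0.3], [0.15, 0, 0, 0, 0, 0, -0.3], [0.18, 0, 0, 0, 0, 0, -0.3], [0.18, 0, 0, 0, 0, 0, -0.3], [0.18, 0, 0, 0, 0, 0, -0.3]]
  ]
}}

```text
clock: 27.08
position: [0.4558, -0.1562, 0.4003]
ee_rot: [-0.449, -3.109, 0.008]
force: [1.4, -0.9, 0.9]
width: 0.651
gripper_force: 0.0
```

Run:
```python
from h import *
np.set_printoptions(precision=4,suppress=True)
im=get_image("scene");save("s8",im);g=im.astype(int).mean(2).astype(int)
for c in(341,342,343):print(g[284:302,c].tolist())
# grip: black pixels; expected base/top of an upright grip
C=np.array([.6153,-.1661]);a=np.radians(-67);b=C+.046*np.array([np.cos(a),np.sin(a)])
for z in(.267,.313):print("exp",proj("scene",(*b,z)))
for q in("grip_middle","crank_handle"):
  for r in silhouettes(q,"scene")[:2]:
    m=r["mask"]&(g<45); v,u=np.where(m)
    if len(u)<20: print(q,r["p"],r["pixel"],"few");continue
    w=np.stack([u,v],1).astype(float);c=w.mean(0);ax=np.linalg.svd(w-c,full_matrices=False)[2][0]
    t=(w-c)@ax;print(q,r["p"],r["pixel"],c,"ends",c+ax*t.min(),c+ax*t.max())
for th in(1.2,1.35,1.57):
    e=lambda rr:proj("scene",(*(C+(.046-rr*np.cos(th))*np.array([np.cos(a),np.sin(a)])),.258+rr*np.sin(th)))
    print(th,e(.009),e(.055))
print(observe()["force"],observe()["dq"],observe()["clock"])
```

```text
[98, 98, 99, 97, 93, 92, 78, 43, 17, 12, 32, 76, 92, 91, 92, 90, 110, 101]
[97, 98, 99, 98, 95, 91, 82, 47, 12, 16, 26, 76, 91, 91, 89, 91, 111, 105]
[98, 94, 98, 97, 96, 92, 75, 37, 17, 13, 37, 75, 91, 89, 88, 90, 110, 108]
exp [416.4901 195.5026]
exp [420.1535 172.6746]
grip_middle 0.57 [419.6, 183.7] [419.2606 184.4787] ends [421.4858 172.7136] [416.8617 197.163 ]
crank_handle 0.82 [418.5, 186.7] [419.1902 184.6087] ends [421.4077 172.7034] [416.8526 197.1588]
crank_handle 0.7 [327.5, 376.0] [325.4382 368.191 ] ends [328.6745 359.244 ] [323.298  374.1078]
1.2 [414.4441 195.367 ] [407.2344 172.0078]
1.35 [415.2643 195.3484] [412.39  171.796]
1.57 [416.4857 195.5016] [420.1255 172.6689]
[ 0.9131  0.1762 -0.1821] [-0.0082  0.0146  0.0007 -0.0047 -0.0024 -0.0002  0.0021] 27.2333
```

```bash
python3 -c "
from cell import *
print(sign_off())"
```

```text
the job is handed in; nothing more can be done
None
```

I handed the job in at about 27 s on the robot's clock: the last camera measurements put the small beaker home in the V stop, the collar level with its rim to about 1 mm, and the handle upright. The sign-off returned no verdict, and I viewed 12 pictures, two over the limit of 10.

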